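Lift the vial plate off its locating pins from under the lamp

TASK

The light run is over: take the vial plate by its blue handle and lift it straight up, level, until it is clear of both locating pins, without forcing it on them. Bring it out from under the lamp, keeping it level and not knocking the lamp or its rod, set it down gently so that it lies flat inside the steel tray, and let go. Leave the bottle, the jar and the dish where they stand.

Things in the scene. Friction and masses are not known exactly. Their poses are not given: they have to be found in the camera images.
- stirrer: white magnetic stirrer, 270 x 170 mm, fixed. Its dark top plate, the seat (56 mm above the bench), carries the vial plate. Origin on the bench below the middle of the seat; x runs from the control panel (end nearer the robot) to the lamp's rod, z up. Two upright steel locating pins, 10 mm thick, 25 mm tall, tips tapered, stand on the seat at x = -68 and 68, y = 0 mm
- lamp: black round LED lamp, 64 mm across, fixed over the middle of the seat; origin and axes as the stirrer's. Underside 341 mm, top 448 mm above the bench; an arm at height 395 mm joins it to a 12 mm rod, 555 mm tall, at x = 117, y = 0 mm. No room below it for an upright tool: lean the tool back to the panel (-x) end by 30 to 45 degrees, which leaves room to lift 40 mm
- handle (a point): middle of the vial plate's blue handle bar, the place to grip: right above the centre of mass, 100 mm above the plate's underside. The bar runs along x, 108 mm long, 12 mm wide (y), 16 mm tall, on two end posts; grip across its width. Axes are the plate's, z up. Either way round, the plate is the same
- vial_plate: loose vial plate, 0.45 to 0.8 kg: aluminium, 165 (x) x 120 (y) x 12 mm, origin in the middle of its underside. 11.5 mm through holes at x = -68 and 68, y = 0 mm fit over the pins; it starts seated on them, its axes as the stirrer's. Six amber vials (25 mm thick, white caps, tops 57 mm above the underside) stand fixed in it in two rows at y = -36 and 36 mm
- tray: open steel tray fixed to the bench, 225 (x) x 175 (y) x 22 mm outside, walls and floor 3 mm, origin in the middle of its underside. The vial plate fits in it lengthwise (either way round) with some 25 mm to spare in all directions
- bottle_mid (a point): glass bottle with a blue cap, 70 mm across, 140 mm tall, loose; point half-way up
- jar_mid (a point): brown-red sample jar with a white lid, 56 mm across, 55 mm tall, loose; point half-way up
- dish_mid (a point): white ceramic dish, 72 mm across, 40 mm tall, loose; point half-way up
There are look-alikes about, which are no part of the job. Leave any pink, purple or yellow look-alike of the vial_plate alone.

How it is judged:
By the outcome, as a careful person would: the job done as asked, in the order asked, and still so for the second after the job is handed in, with the robot touching nothing.
It also fails if it takes over 48 s, if anything falls off the work surface, if the arm or the gripper's body presses on something with over 40 N, if the wrist force passes 120 N, or if a joint passes its speed limit or range.

ROBOT

A 6-joint arm with a two-finger parallel gripper is mounted at the origin on the work surface. World frame = base frame: x ahead of the robot, y to its left, z up, the work surface at z = 0. Lengths are in m, angles in degrees, forces in N, time in s.
With the tool pointing down it reaches from about 0.375 to 0.9 m from the base axis. Payload 3.1 kg.
Tool frame: the origin (TCP) lies at the centre of the arm's flange, where the gripper is bolted on; the fingertips stand 182 mm ahead of it and the grasp point (between the pads) lies 164 mm ahead of it; x points along the fingers, y is the direction in which the jaws open and shut, and the axes are right-handed (so a half turn about x gives the same grasp; the last joint's range is limited). The gripper opens to 87 mm and grips with 3 to 60 N. Pads are 19 mm wide; open, the fingers measure 117 mm over their backs; the gripper's body (75 mm by 190 mm) begins 51 mm behind the grasp point.
Start: joints at [-85.227, 30.224, 82.088, -0, 67.689, -10.227], TCP at [0.162, -0.604, 0.405] pointing down, gripper open.
Joint ranges: [-176.69, 176.69], [-43.24, 126.21], [12.49, 139.97], [-82, 262], [0, 151.66], [-163.58, 163.58]. Speed limits (degrees/s): [159.86, 159.86, 180, 180, 180, 180].

INTERFACE

Orientations are given as [roll, pitch, yaw] about the fixed x, y, z axes, in that order (R = Rz(yaw) Ry(pitch) Rx(roll)).
In Python, from plant import manip, eyes, finder gives the robot as it stands.
- The arm moves only by the shell command python3 -m creep 'ROWS' [FORCE]. ROWS is JSON, a list of rows, each an object of numbers: "x", "y", "z": the shift along the world's x, y, z in cm; "ax", "ay", "az": the turn, a rotation vector about the world's x, y, z in degrees; "jaw": the closure, from 0 (fully open) to 1 (shut). A call has 1 to 20 rows; each row is the pose to reach, as a shift and turn from the pose commanded when the call began; what a row does not reach only later rows make up. A row lasts 1/12 s, in which the tool goes at most 41.7 mm and 7.16 degrees, less where a joint would pass 70% of its speed; a pose out of reach is approached as far as the arm can. A call with a gripper value outside its range is refused whole. The fingers move at their own pace and stop on an object; FORCE is the grip in N (left out, the last holds). Time passes only in rows, so rows that repeat a pose let the fingers close. It gives the time, the measured TCP pose, the force and the opening at its end, in the units of the state.
- manip.get_obs(): the state, without advancing time (a new reading comes with each control period).
- eyes.capture(name): name is "scene" or "top" or "wrist"; returns a dict with "color" (384x512x3 uint8, blue, green, red), "intrinsics" (3x3 intrinsics, pixels), "cam_to_world" (4x4, takes a point from camera to world coordinates); the wrist camera has in their place "hand_eye" (4x4, takes a point from camera to tool coordinates, whose origin is the TCP and whose axes are the tool frame's). Camera axes: x right, y down, z forward; pixel columns grow to the right and rows downward; lengths in m; the calibration is good to about 2 mm. A picture is of the moment at which its call begins: read the wrist's pose just before it. There is no depth.
- manip.hand_in(): hands the job in, once; it reports no verdict.
Trained networks look in a picture, given as the dict that the camera call returned (one of the last four; its "shot" number tells which), for a name from the list of things; names that differ only in an ending like _2 or _b are one class to them, and where a whole thing is asked for, a point or a joint stands for the part that bears it (a point fixed in the world has none). Each returns a list of dicts, best first, with "conf" (0 to 1); they miss things now and then, are a little off and sometimes report something else, mostly with a low value. They report only what shows in the picture. A call takes as long as a camera call. They do not tell look-alikes from the thing itself.
- finder.silhouettes(target, picture): "pixels" (384x512 bool, what is visible of it).
- finder.mark_of(target, picture): "centre" ([x, y, z] in m, in world coordinates, good to about 4 mm: a listed point, or the origin of a listed thing).
The state is a dict: "time_s": time; "joint_positions": joint angles; "joint_velocities": joint speeds; "effort": joint torques, N m; "eef_pos": TCP position; "tool_rot": TCP orientation; "contact_force": force on the tool from outside, world axes, zero at the start; "moment": the same for the moment, N m; "width": opening from 0.0 (shut) to 1.0 (fully open).
Only numpy, scipy, OpenCV 4.12 (cv2) and the standard library are available. Lean on these libraries where they do the work, as an engineer would, in place of code of your own. Each camera call takes 0.05 s, during which the arm holds its last target.

## Working session

There is one attempt and no reset: what is moved stays moved. The work goes in short steps, Python scripts to look and compute and a shell command to move; the robot and the scene stay as the last step left them, time stands still between calls to the robot, and variables do not carry over. Pictures are saved under pics/ and viewed, and the job is handed in when it is done.

```bash
ls; mkdir -p pics; python3 - <<'E'
from plant import manip, eyes, finder
import cv2
print(manip.get_obs())
for n in ("scene","top"):
    p=eyes.capture(n); cv2.imwrite(f"pics/{n}0.png",p["color"]); print(n,p["intrinsics"],p["cam_to_world"])
    for t in ("stirrer","lamp","handle","vial_plate","tray","bottle_mid","jar_mid","dish_mid"):
        print(t,[(d["conf"],[round(float(v),3) for v in d["centre"]]) for d in finder.mark_of(t,p)])
E
```

```text
pics
{'time_s': 0.0, 'joint_positions': array([-8.52273041e+01,  3.02791498e+01,  8.21576896e+01,  1.64745958e-04,
        6.76897676e+01, -1.02284471e+01]), 'joint_velocities': array([-0.16496673, -0.06914186, -0.07122519,  0.02641947,  0.00851138,
        0.14036163]), 'effort': array([-8.11930786e-04, -4.40044248e+01, -1.76594871e+01,  6.33489084e-02,
        5.80744981e-02, -1.43511170e-04]), 'eef_pos': array([ 0.16176079, -0.60333882,  0.403762  ]), 'tool_rot': array([-100.29735882,   89.87339296,   94.70372148]), 'contact_force': array([-0.49957563,  0.23543196,  1.19556677]), 'moment': array([-0.02560157, -0.01294485, -0.02303204]), 'width': 1.0003660586584517}
scene [[452.39782166   0.         255.26087902]
 [  0.         452.39782166 187.60353785]
 [  0.           0.           1.        ]] [[-0.43454168  0.58954035 -0.68089331  1.36318412]
 [ 0.90043922  0.26794938 -0.34265485  0.27743579]
 [-0.01956392 -0.76200085 -0.64728043  0.92286058]
 [ 0.          0.          0.          1.        ]]
stirrer [(0.92, [0.536, -0.227, -0.003]), (0.17, [0.531, -0.222, 0.158])]
lamp [(0.18
[... 608 characters left out ...]
7]
 [  0.           0.           1.        ]] [[ 0.00496402 -0.98976778  0.14260117  0.33774979]
 [-0.99993427 -0.00638681 -0.00952147 -0.14293362]
 [ 0.01033481 -0.14254453 -0.98973443  1.47101587]
 [ 0.          0.          0.          1.        ]]
stirrer []
lamp []
handle [(0.94, [0.212, -0.385, 0.104]), (0.84, [0.827, -0.219, 0.1]), (0.65, [0.416, -0.51, 0.1]), (0.56, [0.535, -0.229, 0.16])]
vial_plate [(0.95, [0.419, -0.512, -0.007]), (0.86, [0.536, -0.224, 0.052]), (0.74, [0.824, -0.219, -0.001]), (0.7, [0.212, -0.382, 0.001])]
tray [(0.63, [0.55, 0.188, -0.002])]
bottle_mid [(0.88, [0.603, -0.454, 0.071])]
jar_mid [(0.8, [0.796, 0.002, 0.027])]
dish_mid [(0.7, [0.384, 0.015, 0.015])]
```

View pics/scene0.png

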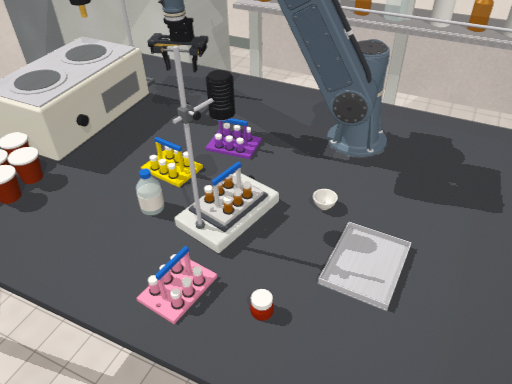

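View pics/top0.png

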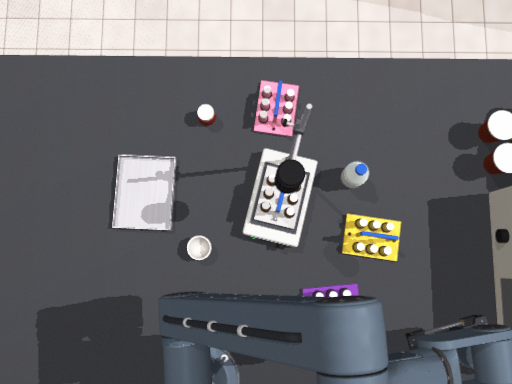

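The scene view shows the amber plate on the white stirrer near (228,200), with the lamp head at (220,95) and its rod at (190,140). The tray is at (367,265), the dish at (325,200), the jar at (262,304) and the bottle at (150,193). The pink, yellow and purple plates are decoys. Next I'll measure the yaws precisely.

```bash
cat > h.py <<'E'
import numpy as np, cv2
from scipy.spatial.transform import Rotation as Ro
def ray_at_z(p,uv,z,T=None):
    T=p["cam_to_world"] if T is None else T
    K=p["intrinsics"]; uv=np.atleast_2d(np.asarray(uv,float))
    d=np.c_[(uv[:,0]-K[0,2])/K[0,0],(uv[:,1]-K[1,2])/K[1,1],np.ones(len(uv))]@T[:3,:3].T
    o=T[:3,3]; return o+d*((z-o[2])/d[:,2])[:,None]
def rot(o): return Ro.from_euler('xyz',o["tool_rot"],degrees=True).as_matrix()
def wristT(p,o):
    T=np.eye(4); T[:3,:3]=rot(o); T[:3,3]=o["eef_pos"]; return T@p["hand_eye"]
def proj(p,X,T=None):
    T=p["cam_to_world"] if T is None else T
    c=(np.atleast_2d(X)-T[:3,3])@T[:3,:3]; q=c@p["intrinsics"].T; return q[:,:2]/q[:,2:]
def rectfit(p,m,z,T=None):
    v,u=np.nonzero(m); w=ray_at_z(p,np.c_[u,v],z,T)[:,:2].astype(np.float32)*1000
    r=cv2.minAreaRect(w); b=cv2.boxPoints(r); e=b[1]-b[0]; f=b[2]-b[1]
    if np.hypot(*e)<np.hypot(*f): e,f=f,e
    a=np.degrees(np.arctan2(e[1],e[0])); a=(a+90)%180-90
    return np.round(r[0],1),np.round([np.hypot(*e),np.hypot(*f)],1),round(float(a),2)
E
python3 - <<'E'
from plant import manip, eyes, finder
from h import *
o=manip.get_obs(); print(rot(o).round(3))
for n in ("top","scene"):
    p=eyes.capture(n)
    for t,z in (("handle",.159),("tray",.022),("stirrer",.05),("vial_plate",.068)):
        for i,d in enumerate(finder.silhouettes(t,p)):
            m=d["pixels"]; v,u=np.nonzero(m); print(n,t,d["conf"],"px",m.sum(),u.mean().round(),v.mean().round(),rectfit(p,m,z))
    c=p["color"]
    b=cv2.resize(c[130:260,90:340] if n=="top" else c[150:310,150:420],None,fx=3 if n=="top" else 2.9,fy=3 if n=="top" else 2.9,interpolation=cv2.INTER_CUBIC); cv2.imwrite(f"pics/{n}1.png",b)
E
```

```text
[[ 0.     0.259 -0.966]
 [-0.    -0.966 -0.259]
 [-1.     0.     0.   ]]
top handle 0.96 px 1596 277.0 203.0 (array([ 517.2, -222.7]), array([153.5, 112.1], dtype=float32), -13.35)
top handle 0.73 px 594 332.0 291.0 (array([ 265.1, -356. ]), array([151.4,  32.7], dtype=float32), -86.65)
top handle 0.65 px 1896 275.0 108.0 (array([ 773.3, -210.9]), array([156.3, 109.5], dtype=float32), -6.77)
top handle 0.63 px 2254 370.0 237.0 (array([ 408., -469.]), array([153.1, 112.9], dtype=float32), 82.23)
top handle 0.27 px 293 206.0 115.0 (array([748.9, -14.1]), array([58.5, 45.1], dtype=float32), 0.99)
top tray 0.58 px 4283 144.0 193.0 (array([548.4, 182.5]), array([225.8, 178.2], dtype=float32), -2.4)
top stirrer 0.65 px 4001 283.0 188.0 (array([ 606.2, -246.4]), array([452.4, 171.7], dtype=float32), -14.06)
top vial_plate 0.96 px 2181 371.0 238.0 (array([ 412.5, -493.6]), array([162.9, 119.5], dtype=float32), 81.81)
top vial_plate 0.9 px 599 331.0 291.0 (array([ 257.8, -369.8]), array([159.7,  33. ], dtype=float32), -85.88)
top vial_plate 0.74 px 1953 275.0 108.0 (array([ 803.2, -216.9]), a
[... 554 characters left out ...]
68.1, 122.5], dtype=float32), -7.97)
scene tray 0.63 px 5115 366.0 265.0 (array([561.2, 185.2]), array([243.8, 178. ], dtype=float32), -2.46)
scene stirrer 0.67 px 5151 215.0 166.0 (array([ 138. , -496.9]), array([1331.2,  301.7], dtype=float32), 33.94)
scene vial_plate 0.97 px 2094 228.0 195.0 (array([ 504.1, -231.5]), array([233.6, 159.2], dtype=float32), -13.46)
scene vial_plate 0.93 px 1561 171.0 163.0 (array([ 456.2, -487.9]), array([243.1, 166.9], dtype=float32), 81.0)
scene vial_plate 0.71 px 1434 234.0 139.0 (array([ 252.2, -348.2]), array([219.2, 171.5], dtype=float32), 12.74)
scene vial_plate 0.19 px 671 262.0 304.0 (array([819.7,  12. ]), array([85.2, 51.7], dtype=float32), 24.05)
```

View pics/top1.png

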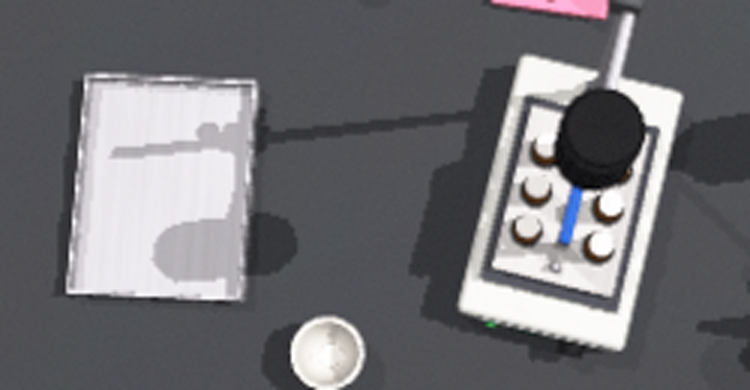

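View pics/scene1.png

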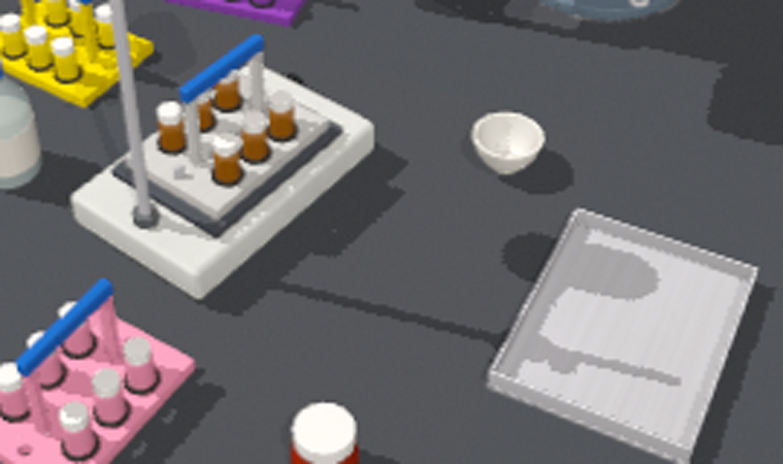

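The crops show the blue bar in the top view running from (565,242) up to the lamp, and a clean tray outline. I'll refine the bar's yaw and position from its blue pixels.

```bash
python3 - <<'E'
from plant import manip, eyes, finder
from h import *
from scipy.optimize import least_squares
fits={}
for n,box in (("scene",(205,160,250,190)),("top",(270,185,292,220))):
    p=eyes.capture(n); hsv=cv2.cvtColor(p["color"],cv2.COLOR_BGR2HSV)
    m=cv2.inRange(hsv,(100,120,60),(130,255,255)); k=np.zeros_like(m); x0,y0,x1,y1=box; k[y0:y1,x0:x1]=m[y0:y1,x0:x1]
    v,u=np.nonzero(k); print(n,len(u),u.min(),u.max(),v.min(),v.max())
    fits[n]=(p,k>0)
# silhouette fit: render bar box as convex hull; optimise x,y,yaw via IoU-ish soft mask
from scipy.spatial import ConvexHull
def render(p,x,y,yaw,s=8):
    c=np.array([[a,b,d] for a in(-.054,.054) for b in(-.006,.006) for d in(-.008,.008)])
    W=c@Ro.from_euler('z',yaw,degrees=True).as_matrix().T+[x,y,.156]
    q=proj(p,W); 
    return q
p,k=fits["scene"]; kk=k.astype(np.float32)
def cost(t):
    q=render(p,*t); h=cv2.convexHull(q.astype(np.float32))[:,0]
    S=8; big=np.zeros((60*S,80*S),np.uint8)
    cv2.fillPoly(big,[np.round((h-[190,150]+.5)*S).astype(np.int32)],255)
    r=cv2.resize(big,(80,60),interpolation=cv2.INTER_AREA)/255.
    return float(np.abs(r-kk[150:210,190:270]).sum())
from scipy.optimize import differential_evolution
r=differential_evolution(cost,[(.51,.56),(-.25,-.2),(-20,-8)],seed=1,maxiter=60)
print(r.x,r.fun,k.sum())
E
```

```text
scene 214 212 240 162 185
top 71 276 283 192 210
[  0.53249932  -0.22837525 -12.3008326 ] 37.15686274509804 214
```

```bash
cat >> h.py <<'E'
def Rtool(yaw,a):
    y=np.radians(yaw); a=np.radians(a)
    d=np.array([np.sin(a)*np.cos(y),np.sin(a)*np.sin(y),-np.cos(a)]); t=-np.array([-np.sin(y),np.cos(y),0])
    return np.c_[d,t,np.cross(d,t)]
def move(o,P,R):
    R0=rot(o); rv=np.degrees(Ro.from_matrix(R@R0.T).as_rotvec()); return ((P-o["eef_pos"])*100).round(2),rv.round(2)
E
python3 - <<'E'
from plant import manip, eyes
from h import *
o=manip.get_obs(); R=Rtool(-13.2,37); H=np.array([.533,-.228,.156])
for b in (0,.07,.10):
    P=H-(.164+b)*R[:,0]; print(b,P.round(4),move(o,P,R))
print(proj(eyes.capture("top"),H), manip.get_obs()["time_s"])
E
```

```text
0 [ 0.4369 -0.2055  0.287 ] (array([ 27.51,  39.82, -11.78]), array([  0.59, -37.36, -27.2 ]))
0.07 [ 0.3959 -0.1958  0.3429] (array([23.41, 40.78, -6.19]), array([  0.59, -37.36, -27.2 ]))
0.1 [ 0.3783 -0.1917  0.3668] (array([21.65, 41.2 , -3.79]), array([  0.59, -37.36, -27.2 ]))
[[281.95732258 191.34711047]] 1.55
```

```bash
python3 -m creep '[{"x":1.5,"y":2.7,"z":0,"ax":0,"ay":-2.5,"az":-1.8},{"x":3.2,"y":5.6,"z":0,"ax":0,"ay":-5,"az":-3.6},{"x":5,"y":8.7,"z":0,"ax":0.1,"ay":-7.5,"az":-5.4},{"x":6.8,"y":11.9,"z":0,"ax":0.1,"ay":-10,"az":-7.3},{"x":8.6,"y":15,"z":0,"ax":0.2,"ay":-12.5,"az":-9.1},{"x":10.4,"y":18.1,"z":-0.5,"ax":0.2,"ay":-15,"az":-10.9},{"x":12.2,"y":21.3,"z":-1,"ax":0.3,"ay":-17.5,"az":-12.7},{"x":14,"y":24.4,"z":-2,"ax":0.3,"ay":-20,"az":-14.5},{"x":15.8,"y":27.5,"z":-3,"ax":0.35,"ay":-22.5,"az":-16.4},{"x":17.6,"y":30.7,"z":-4,"ax":0.4,"ay":-25.5,"az":-18.5},{"x":19.3,"y":33.6,"z":-5,"ax":0.5,"ay":-29,"az":-21},{"x":20.8,"y":36.4,"z":-5.5,"ax":0.5,"ay":-32,"az":-23.3},{"x":22.2,"y":38.8,"z":-6,"ax":0.55,"ay":-35,"az":-25.5},{"x":23,"y":40.2,"z":-6.2,"ax":0.6,"ay":-37,"az":-27},{"x":23.4,"y":40.8,"z":-6.2,"ax":0.6,"ay":-37.4,"az":-27.2},{"x":23.4,"y":40.8,"z":-6.2,"ax":0.6,"ay":-37.4,"az":-27.2}]' 20; python3 - <<'E'
from plant import manip, eyes, finder
from h import *
o=manip.get_obs(); p=eyes.capture("wrist"); cv2.imwrite("pics/w1.png",p["color"]); s=eyes.capture("scene"); cv2.imwrite("pics/s1.png",s["color"])
R=Rtool(-13.2,37); print(move(o,np.array([.3959,-.1958,.3429]),R),o["joint_positions"].round(1),o["contact_force"].round(1))
print(p["hand_eye"].round(3)); print([(d["conf"],d["centre"]) for d in finder.mark_of("handle",p)])
E
```

```text
(array([23.41, 40.79, -6.18]), array([  0.58, -37.36, -27.21])) [-85.2  30.2  82.1  -0.   67.7 -10.2] [0.1 0.8 0. ]
[[-0.001 -0.298  0.955  0.02 ]
 [ 1.    -0.     0.001 -0.001]
 [ 0.     0.955  0.298 -0.081]
 [ 0.     0.     0.     1.   ]]
[(0.62, [0.2138, -0.3839, 0.1015])]validation failed for argument at $[0]...
```

View pics/w1.png

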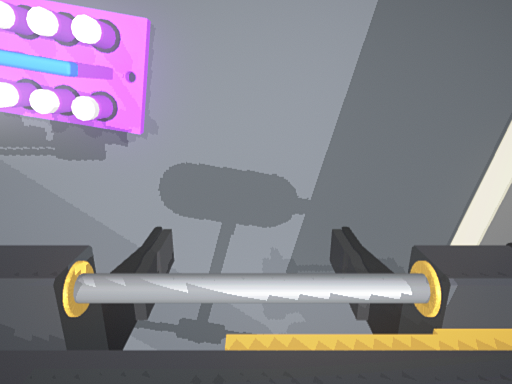

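View pics/s1.png

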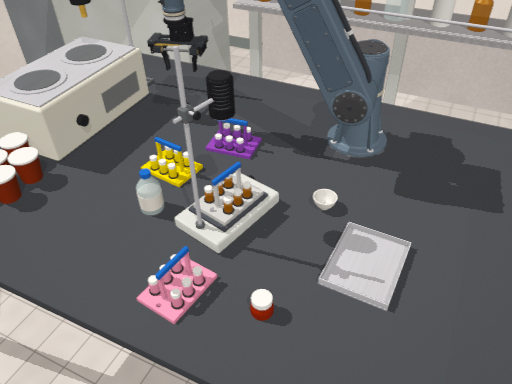

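The arm hasn't moved: the wrist picture still shows the purple plate top left. The call was refused at row 0, most likely because the rows need a "jaw" value, so I'll add it.

```bash
python3 -m creep '[{"x":1.5,"y":2.7,"z":0,"ax":0,"ay":-2.5,"az":-1.8,"jaw":0},{"x":3.2,"y":5.6,"z":0,"ax":0,"ay":-5,"az":-3.6,"jaw":0},{"x":5,"y":8.7,"z":0,"ax":0.1,"ay":-7.5,"az":-5.4,"jaw":0},{"x":6.8,"y":11.9,"z":0,"ax":0.1,"ay":-10,"az":-7.3,"jaw":0},{"x":8.6,"y":15,"z":0,"ax":0.2,"ay":-12.5,"az":-9.1,"jaw":0},{"x":10.4,"y":18.1,"z":-0.5,"ax":0.2,"ay":-15,"az":-10.9,"jaw":0},{"x":12.2,"y":21.3,"z":-1,"ax":0.3,"ay":-17.5,"az":-12.7,"jaw":0},{"x":14,"y":24.4,"z":-2,"ax":0.3,"ay":-20,"az":-14.5,"jaw":0},{"x":15.8,"y":27.5,"z":-3,"ax":0.35,"ay":-22.5,"az":-16.4,"jaw":0},{"x":17.6,"y":30.7,"z":-4,"ax":0.4,"ay":-25.5,"az":-18.5,"jaw":0},{"x":19.3,"y":33.6,"z":-5,"ax":0.5,"ay":-29,"az":-21,"jaw":0},{"x":20.8,"y":36.4,"z":-5.5,"ax":0.5,"ay":-32,"az":-23.3,"jaw":0},{"x":22.2,"y":38.8,"z":-6,"ax":0.55,"ay":-35,"az":-25.5,"jaw":0},{"x":23,"y":40.2,"z":-6.2,"ax":0.6,"ay":-37,"az":-27,"jaw":0},{"x":23.4,"y":40.8,"z":-6.2,"ax":0.6,"ay":-37.4,"az":-27.2,"jaw":0},{"x":23.4,"y":40.8,"z":-6.2,"ax":0.6,"ay":-37.4,"az":-27.2,"jaw":0}]' 20; python3 - <<'E'
from plant import manip, eyes, finder
from h import *
o=manip.get_obs(); p=eyes.capture("wrist"); cv2.imwrite("pics/w2.png",p["color"]); s=eyes.capture("scene"); cv2.imwrite("pics/s2.png",s["color"])
R=Rtool(-13.2,37); print(move(o,np.array([.3959,-.1958,.3429]),R),o["joint_positions"].round(1),o["contact_force"].round(1),o["time_s"])
print([(d["conf"],d["centre"]) for d in finder.mark_of("handle",p)])
E
```

```text
time_s: 3.03
eef_pos: [0.3961, -0.1938, 0.3426]
tool_rot: [-179.9, 53.0, -12.9]
contact_force: [-0.0, 0.0, 0.6]
width: 0.996
(array([-0.02, -0.2 ,  0.03]), array([-0.07,  0.02, -0.19])) [-46.2  20.9 122.5  77.6  19.8 -14.4] [-0.   0.   0.6] 3.0333
[(0.72, [0.5367, -0.2239, 0.1568])]
```

View pics/w2.png

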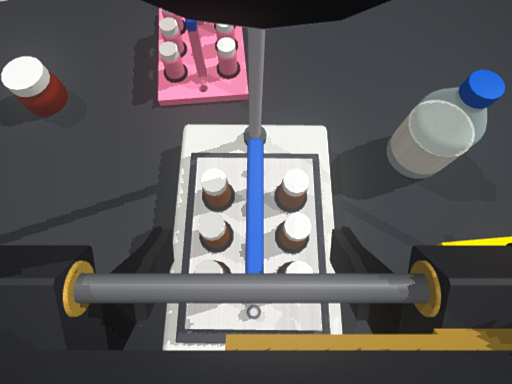

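View pics/s2.png

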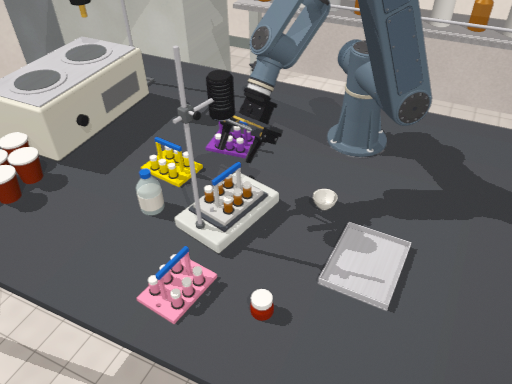

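The wrist view shows the blue bar centred at u≈255 between the fingers, running from row 140 to 272, with the lamp at the top edge. Now I'll fit its pose precisely.

```bash
cat > fit.py <<'E'
from h import *
from scipy.optimize import least_squares
def barfit(p,o,r0,r1,z=.156,y0=(-.228,-13.2)):
    T=wristT(p,o); hsv=cv2.cvtColor(p["color"],cv2.COLOR_BGR2HSV)
    m=cv2.inRange(hsv,(100,110,50),(130,255,255))
    rows=[];L=[];Rr=[]
    for v in range(r0,r1):
        u=np.nonzero(m[v,220:290])[0]
        if len(u)>5: rows.append(v);L.append(u.min()+220-.5);Rr.append(u.max()+220+.5)
    rows=np.array(rows); c=(np.array(L)+Rr)/2
    k=np.polyfit(rows,c,1); res=c-np.polyval(k,rows)
    g=abs(res)<1.; k=np.polyfit(rows[g],c[g],1)
    # centre of visible top face: z top
    uv=np.c_[np.polyval(k,[r0,r1]),[r0,r1]]
    W=ray_at_z(p,uv,z+.008,T); d=W[0]-W[1]
    yaw=np.degrees(np.arctan2(d[1],d[0]))
    # in tool frame: y of line at grasp point
    Rt=rot(o); tl=(W-o["eef_pos"])@Rt
    return dict(n=int(g.sum()),uv=uv.round(1).tolist(),W=W.round(4).tolist(),yaw=round(float(yaw),2),tooly=(tl[:,1]*1000).round(2).tolist(),resid=round(float(res[g].std()),2),width=np.round(np.median(np.array(Rr)-L),1))
E
python3 - <<'E'
from plant import manip, eyes, finder
from fit import *
o=manip.get_obs(); p=eyes.capture("wrist")
print(barfit(p,o,150,268)); T=wristT(p,o)
print("pin", proj(p,[.533,-.228,.164],T)); print(ray_at_z(p,[[253.5,312]],.068,T), ray_at_z(p,[[256,140]],.164,T), np.degrees(np.arctan2(rot(o)[1,0],rot(o)[0,0])))
# seat/plate edges fit for yaw
for d in finder.silhouettes("stirrer",p)[:1]: print(rectfit(p,d["pixels"],.05,T))
print(manip.get_obs()["eef_pos"],manip.get_obs()["time_s"])
E
```

```text
{'n': 118, 'uv': [[250.4, 150.0], [249.2, 268.0]], 'W': [[0.5751, -0.2373, 0.164], [0.4936, -0.2175, 0.164]], 'yaw': -13.65, 'tooly': [-1.13, -1.8], 'resid': 0.22, 'width': np.float64(17.0)}
pin [[251.09939276 206.89516568]]
[[ 0.46594865 -0.21464001  0.068     ]] [[ 0.58214946 -0.24321048  0.164     ]] -13.27425422118261
(array([ 645.2, -246.1]), array([426.6, 369.2], dtype=float32), -13.03)
[ 0.39577694 -0.19664923  0.34302716] 3.2833
```

```bash
python3 - <<'E'
from plant import manip, eyes, finder
from fit import *
o=manip.get_obs(); p=eyes.capture("wrist"); T=wristT(p,o)
print(barfit(p,o,150,268), o["eef_pos"],p["intrinsics"][0])
hsv=cv2.cvtColor(p["color"],cv2.COLOR_BGR2HSV); m=cv2.inRange(hsv,(100,110,50),(130,255,255))
v=[r for r in range(100,300) if (m[r,235:270]>0).sum()>5]; print(v[0],v[-1])
Rb=Ro.from_euler('z',-13.6,degrees=True).as_matrix()
for x in (.530,.533,.536):
    c=np.array([x,-.2274-(x-.5344)*.2419,.156])
    X=c+np.array([[.054,0,.008],[.054,0,-.008],[-.054,0,.008],[-.068,0,-.088+.0],[.117,0,-.1]])@Rb.T
    print(x,proj(p,X,T).round(1).tolist())
cv2.imwrite("pics/w3.png",cv2.resize(p["color"][100:350,150:360],None,fx=2.4,fy=2.4,interpolation=cv2.INTER_CUBIC))
print([(d["conf"],d["centre"]) for t in("handle","vial_plate") for d in finder.mark_of(t,p)])
E
```

```text
{'n': 118, 'uv': [[249.7, 150.0], [248.5, 268.0]], 'W': [[0.575, -0.2373, 0.164], [0.4935, -0.2175, 0.164]], 'yaw': -13.66, 'tooly': [-1.68, -2.27], 'resid': 0.14, 'width': np.float64(17.0)} [ 0.39577694 -0.19664923  0.34302716] [324.69143807   0.         251.42931747]
140 273
0.53 [[249.6, 140.6], [249.7, 150.5], [248.3, 295.0], [248.9, 315.5], [250.3, 137.2]]
0.533 [[249.6, 136.9], [249.7, 147.0], [248.3, 289.9], [248.9, 311.8], [250.4, 134.7]]
0.536 [[249.7, 133.2], [249.7, 143.5], [248.3, 284.7], [248.9, 308.1], [250.4, 132.3]]
[(0.91, [0.5347, -0.2262, 0.1543]), (0.8, [0.5323, -0.2279, 0.0585]), (0.66, [0.826, -0.2208, -0.001])]
```

View pics/w3.png

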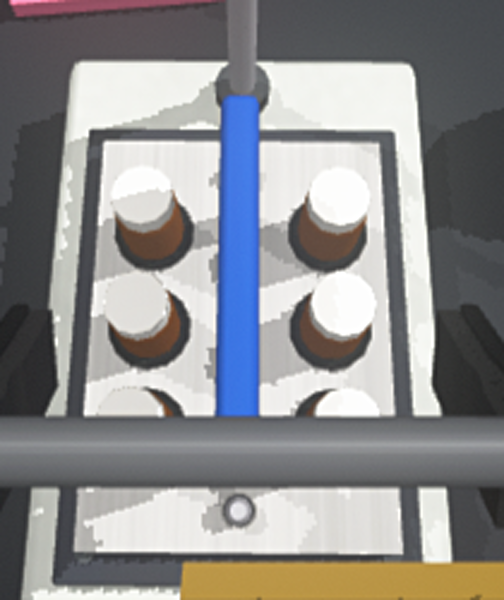

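```bash
python3 - <<'E'
from plant import manip
from h import *
o=manip.get_obs(); R=Rtool(-13.66,37); H=np.array([.532,-.2269,.156])
for b in (.07,.03,0):
    P=H-(.164+b)*R[:,0]; print(b,P.round(4),move(o,P,R))
E
```

```text
0.07 [ 0.3952 -0.1936  0.3429] (array([-0.05,  0.28, -0.  ]), array([ 0.03,  0.06, -0.39]))
0.03 [ 0.4186 -0.1993  0.3109] (array([ 2.29, -0.29, -3.2 ]), array([ 0.03,  0.06, -0.39]))
0 [ 0.4361 -0.2036  0.287 ] (array([ 4.05, -0.71, -5.59]), array([ 0.03,  0.06, -0.39]))
```

```bash
python3 -m creep '[{"x":0.2,"y":0.2,"z":-0.3,"ax":0,"ay":0,"az":-0.4,"jaw":0},{"x":0.7,"y":0.1,"z":-1,"ax":0,"ay":0,"az":-0.4,"jaw":0},{"x":1.4,"y":-0.05,"z":-2,"ax":0,"ay":0,"az":-0.4,"jaw":0},{"x":2.15,"y":-0.25,"z":-3,"ax":0,"ay":0,"az":-0.4,"jaw":0},{"x":2.9,"y":-0.4,"z":-4,"ax":0,"ay":0,"az":-0.4,"jaw":0},{"x":3.5,"y":-0.58,"z":-4.8,"ax":0,"ay":0,"az":-0.4,"jaw":0},{"x":3.9,"y":-0.67,"z":-5.4,"ax":0,"ay":0,"az":-0.4,"jaw":0},{"x":4.05,"y":-0.7,"z":-5.6,"ax":0,"ay":0,"az":-0.4,"jaw":0},{"x":4.05,"y":-0.7,"z":-5.6,"ax":0,"ay":0,"az":-0.4,"jaw":0},{"x":4.05,"y":-0.7,"z":-5.6,"ax":0,"ay":0,"az":-0.4,"jaw":0}]' 20; python3 - <<'E'
from plant import manip, eyes, finder
from fit import *
o=manip.get_obs(); p=eyes.capture("wrist"); T=wristT(p,o)
cv2.imwrite("pics/w4.png",p["color"]); s=eyes.capture("scene"); cv2.imwrite("pics/s4.png",cv2.resize(s["color"][60:260,130:330],None,fx=3,fy=3))
R=Rtool(-13.66,37); H=np.array([.532,-.2269,.156]); print(move(o,H-.164*R[:,0],R),o["time_s"],o["joint_velocities"].round(1))
hsv=cv2.cvtColor(p["color"],cv2.COLOR_BGR2HSV); m=cv2.inRange(hsv,(100,110,50),(130,255,255))
v=[r for r in range(30,350) if (m[r,225:280]>0).sum()>8]; print(v[0],v[-1]); print(barfit(p,o,v[0]+8,min(v[-1]-5,268)))
E
```

```text
time_s: 4.27
eef_pos: [0.4361, -0.2028, 0.2868]
tool_rot: [-180.0, 53.0, -13.6]
contact_force: [0.4, 0.0, 1.1]
width: 0.999
(array([-0.  , -0.07,  0.02]), array([-0.01,  0.03, -0.05])) 4.2667 [-0.  -0.7  0.1  0.   0.1 -0.1]
156 333
{'n': 104, 'uv': [[253.5, 164.0], [253.6, 268.0]], 'W': [[0.5788, -0.238, 0.164], [0.5269, -0.2254, 0.164]], 'yaw': -13.73, 'tooly': [0.64, 0.53], 'resid': 0.15, 'width': np.float64(23.0)}
```

View pics/w4.png

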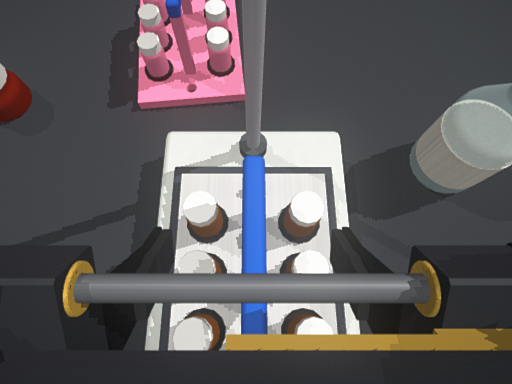

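View pics/s4.png

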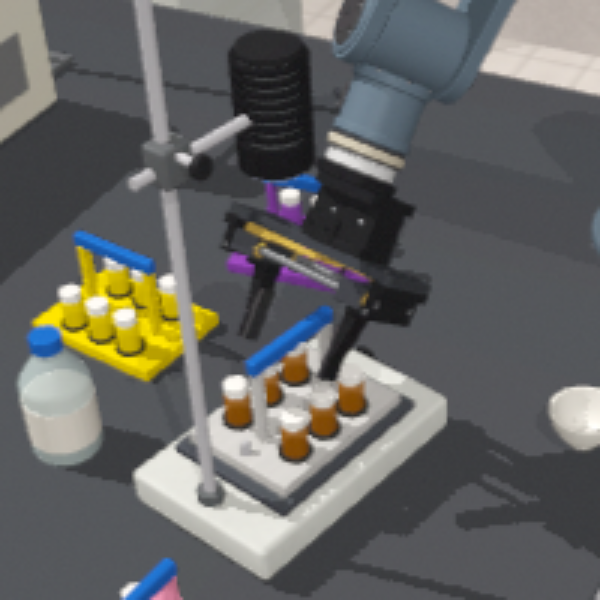

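```bash
python3 - <<'E'
from plant import manip, eyes, finder
from fit import *
o=manip.get_obs(); p=eyes.capture("wrist"); T=wristT(p,o)
R=Rtool(-13.66,37); H=np.array([.532,-.2269,.156]); print(move(o,H-.164*R[:,0],R),o["time_s"])
print(barfit(p,o,164,268))
g=o["eef_pos"]+.164*rot(o)[:,0]; print("grasp pt",g.round(4))
Rb=Ro.from_euler('z',-13.7,degrees=True).as_matrix()
for x in (.528,.532,.536):
    c=np.array([x,-.2269-(x-.532)*.243,.156])
    print(x,proj(p,c+np.array([[.054,0,.008],[-.054,0,.008],[.117,0,-.1]])@Rb.T,T).round(1).tolist())
E
```

```text
(array([ 0.  , -0.09, -0.01]), array([ 0.02,  0.06, -0.05])) 4.3667
{'n': 104, 'uv': [[253.5, 164.0], [253.8, 268.0]], 'W': [[0.579, -0.238, 0.164], [0.5269, -0.2254, 0.164]], 'yaw': -13.61, 'tooly': [0.63, 0.63], 'resid': 0.21, 'width': np.float64(23.0)}
grasp pt [ 0.5321 -0.226   0.1563]
0.528 [[254.2, 161.2], [254.6, 398.0], [253.0, 148.3]]
0.532 [[254.2, 154.1], [254.5, 386.6], [253.0, 144.2]]
0.536 [[254.2, 147.2], [254.5, 375.5], [253.0, 140.2]]
```

```bash
python3 -m creep '[{"x":-0.02,"y":-0.07,"z":0,"ax":0,"ay":0,"az":0,"jaw":0},{"x":-0.02,"y":-0.07,"z":0,"ax":0,"ay":0,"az":0,"jaw":0.3},{"x":-0.02,"y":-0.07,"z":0,"ax":0,"ay":0,"az":0,"jaw":0.5},{"x":-0.02,"y":-0.07,"z":0,"ax":0,"ay":0,"az":0,"jaw":0.6},{"x":-0.02,"y":-0.07,"z":0,"ax":0,"ay":0,"az":0,"jaw":0.7},{"x":-0.02,"y":-0.07,"z":0,"ax":0,"ay":0,"az":0,"jaw":0.75},{"x":-0.02,"y":-0.07,"z":0,"ax":0,"ay":0,"az":0,"jaw":0.78},{"x":-0.02,"y":-0.07,"z":0,"ax":0,"ay":0,"az":0,"jaw":0.78},{"x":-0.02,"y":-0.07,"z":0,"ax":0,"ay":0,"az":0,"jaw":0.78},{"x":-0.02,"y":-0.07,"z":0,"ax":0,"ay":0,"az":0,"jaw":0.78}]' 4; python3 - <<'E'
from plant import manip, eyes, finder
from fit import *
o=manip.get_obs(); p=eyes.capture("wrist")
print(barfit(p,o,164,268)); print(o["contact_force"].round(2),o["moment"].round(3),o["width"])
cv2.imwrite("pics/w5.png",cv2.resize(p["color"][130:340,150:360],None,fx=2.8,fy=2.8,interpolation=cv2.INTER_CUBIC))
E
```

```text
time_s: 5.25
eef_pos: [0.4361, -0.2034, 0.2867]
tool_rot: [-180.0, 53.0, -13.6]
contact_force: [1.5, -0.2, 0.8]
width: 0.404
{'n': 104, 'uv': [[252.6, 164.0], [252.6, 268.0]], 'W': [[0.5789, -0.238, 0.164], [0.527, -0.2254, 0.164]], 'yaw': -13.65, 'tooly': [0.13, 0.08], 'resid': 0.18, 'width': np.float64(23.0)}
[ 1.47 -0.24  0.77] [0.106 0.317 0.025] 0.4036063797909222
```

View pics/w5.png

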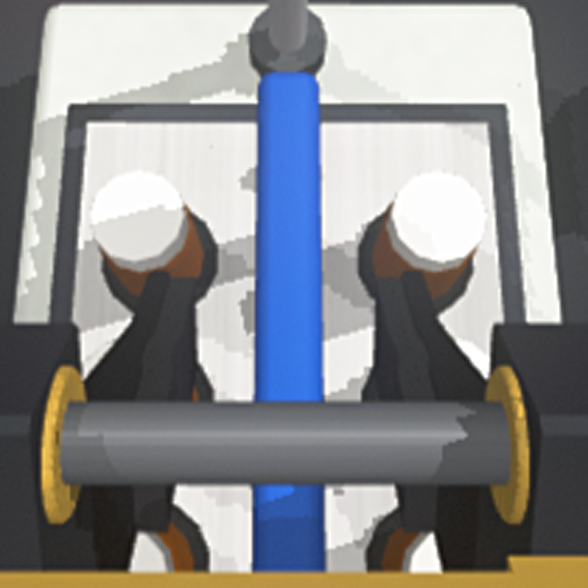

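The fingers are symmetric about the bar: their inner edges are at 198 and 378, and the bar's centre is at 289. I'll close gently.

```bash
python3 -m creep '[{"x":0,"y":0,"z":0,"ax":0,"ay":0,"az":0,"jaw":0.8},{"x":0,"y":0,"z":0,"ax":0,"ay":0,"az":0,"jaw":0.85},{"x":0,"y":0,"z":0,"ax":0,"ay":0,"az":0,"jaw":0.88},{"x":0,"y":0,"z":0,"ax":0,"ay":0,"az":0,"jaw":0.9},{"x":0,"y":0,"z":0,"ax":0,"ay":0,"az":0,"jaw":1},{"x":0,"y":0,"z":0,"ax":0,"ay":0,"az":0,"jaw":1},{"x":0,"y":0,"z":0,"ax":0,"ay":0,"az":0,"jaw":1},{"x":0,"y":0,"z":0,"ax":0,"ay":0,"az":0,"jaw":1}]' 4; python3 - <<'E'
from plant import manip, eyes, finder
from fit import *
o=manip.get_obs(); p=eyes.capture("wrist")
print(barfit(p,o,164,268)); print(o["contact_force"].round(2),o["moment"].round(3),o["width"])
E
```

```text
time_s: 5.97
eef_pos: [0.436, -0.2037, 0.2868]
tool_rot: [180.0, 53.0, -13.7]
contact_force: [-1.3, -2.4, -0.0]
width: 0.14
{'n': 104, 'uv': [[251.5, 164.0], [251.5, 268.0]], 'W': [[0.5789, -0.238, 0.164], [0.527, -0.2254, 0.164]], 'yaw': -13.65, 'tooly': [-0.41, -0.42], 'resid': 0.15, 'width': np.float64(23.0)}
[-1.33 -2.36 -0.02] [-0.181  0.517 -0.242] 0.13990457360713912
```

```bash
python3 -m creep '[{"x":0,"y":0,"z":0,"ax":0,"ay":0,"az":0,"jaw":1},{"x":0,"y":0,"z":0,"ax":0,"ay":0,"az":0,"jaw":1},{"x":0,"y":0,"z":0,"ax":0,"ay":0,"az":0,"jaw":1},{"x":0,"y":0,"z":0,"ax":0,"ay":0,"az":0,"jaw":1}]' 35; python3 - <<'E'
from plant import manip
o=manip.get_obs(); print(o["contact_force"].round(2),o["moment"].round(3),o["eef_pos"].round(4),o["joint_velocities"].round(2))
E
```

```text
time_s: 6.35
eef_pos: [0.4361, -0.2036, 0.2868]
tool_rot: [180.0, 53.0, -13.7]
contact_force: [-2.3, -3.1, 0.6]
width: 0.132
[-2.26 -3.05  0.57] [-0.363  0.591 -0.475] [ 0.4361 -0.2036  0.2868] [-0.02  0.02 -0.03 -0.14  0.03 -0.01]
```

```bash
python3 -m creep '[{"x":-0.02,"y":-0.04,"z":0,"ax":0,"ay":0,"az":0,"jaw":1},{"x":-0.02,"y":-0.04,"z":0,"ax":0,"ay":0,"az":0,"jaw":1},{"x":-0.02,"y":-0.04,"z":0.1,"ax":0,"ay":0,"az":0,"jaw":1},{"x":-0.02,"y":-0.04,"z":0.2,"ax":0,"ay":0,"az":0,"jaw":1},{"x":-0.02,"y":-0.04,"z":0.3,"ax":0,"ay":0,"az":0,"jaw":1},{"x":-0.02,"y":-0.04,"z":0.4,"ax":0,"ay":0,"az":0,"jaw":1},{"x":-0.02,"y":-0.04,"z":0.4,"ax":0,"ay":0,"az":0,"jaw":1},{"x":-0.02,"y":-0.04,"z":0.4,"ax":0,"ay":0,"az":0,"jaw":1}]' 35; python3 - <<'E'
from plant import manip,eyes
from fit import *
o=manip.get_obs(); print(o["contact_force"].round(2),o["moment"].round(3),o["eef_pos"].round(4))
p=eyes.capture("wrist"); print(barfit(p,o,164,268)); s=eyes.capture("scene"); cv2.imwrite("pics/s6.png",cv2.resize(s["color"][130:260,160:300],None,fx=4,fy=4,interpolation=cv2.INTER_CUBIC))
E
```

```text
time_s: 7.02
eef_pos: [0.4357, -0.2033, 0.2905]
tool_rot: [-179.9, 53.0, -13.5]
contact_force: [0.7, -0.5, -6.2]
width: 0.131
[ 0.72 -0.52 -6.19] [ 0.096  0.957 -0.09 ] [ 0.4357 -0.2033  0.2905]
{'n': 104, 'uv': [[251.5, 164.0], [251.5, 268.0]], 'W': [[0.5801, -0.2376, 0.164], [0.527, -0.2248, 0.164]], 'yaw': -13.56, 'tooly': [-0.43, -0.43], 'resid': 0.07, 'width': np.float64(22.5)}
```

View pics/s6.png

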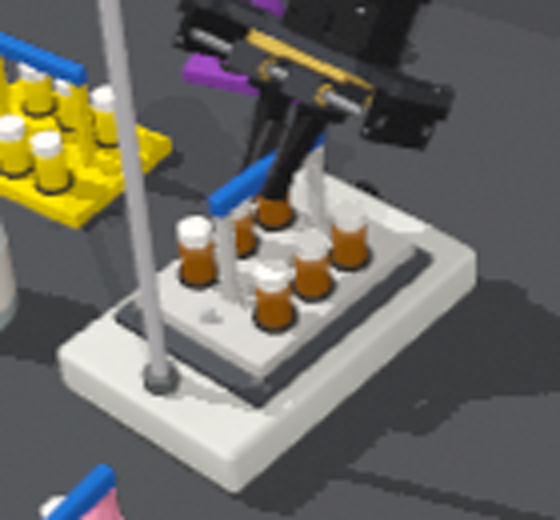

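The lateral force is now near zero and the vertical load is about 6.2 N (≈0.63 kg). I'll keep lifting straight up.

```bash
python3 -m creep '[{"x":0,"y":0,"z":0.2,"ax":0,"ay":0,"az":0,"jaw":1},{"x":0,"y":0,"z":0.4,"ax":0,"ay":0,"az":0,"jaw":1},{"x":0,"y":0,"z":0.6,"ax":0,"ay":0,"az":0,"jaw":1},{"x":0,"y":0,"z":0.8,"ax":0,"ay":0,"az":0,"jaw":1},{"x":0,"y":0,"z":1,"ax":0,"ay":0,"az":0,"jaw":1},{"x":0,"y":0,"z":1.2,"ax":0,"ay":0,"az":0,"jaw":1},{"x":0,"y":0,"z":1.2,"ax":0,"ay":0,"az":0,"jaw":1}]' 35; python3 - <<'E'
from plant import manip,eyes
from fit import *
o=manip.get_obs(); print(o["contact_force"].round(2),o["moment"].round(3),o["eef_pos"].round(4))
E
```

```text
time_s: 7.7
eef_pos: [0.436, -0.2037, 0.3033]
tool_rot: [180.0, 52.9, -13.6]
contact_force: [0.3, -0.5, -4.9]
width: 0.134
[ 0.28 -0.55 -4.93] [0.238 0.863 0.039] [ 0.436  -0.2037  0.3033]
```

```bash
python3 -m creep '[{"x":0,"y":0,"z":0.2,"ax":0,"ay":0,"az":0,"jaw":1},{"x":0,"y":0,"z":0.4,"ax":0,"ay":0,"az":0,"jaw":1},{"x":0,"y":0,"z":0.6,"ax":0,"ay":0,"az":0,"jaw":1},{"x":0,"y":0,"z":0.8,"ax":0,"ay":0,"az":0,"jaw":1},{"x":0,"y":0,"z":1,"ax":0,"ay":0,"az":0,"jaw":1},{"x":0,"y":0,"z":1.2,"ax":0,"ay":0,"az":0,"jaw":1},{"x":0,"y":0,"z":1.4,"ax":0,"ay":0,"az":0,"jaw":1},{"x":0,"y":0,"z":1.6,"ax":0,"ay":0,"az":0,"jaw":1},{"x":0,"y":0,"z":1.8,"ax":0,"ay":0,"az":0,"jaw":1},{"x":0,"y":0,"z":1.95,"ax":0,"ay":0,"az":0,"jaw":1},{"x":0,"y":0,"z":2,"ax":0,"ay":0,"az":0,"jaw":1},{"x":0,"y":0,"z":2,"ax":0,"ay":0,"az":0,"jaw":1}]' 35; python3 - <<'E'
from plant import manip,eyes
from fit import *
o=manip.get_obs(); print(o["contact_force"].round(2),o["moment"].round(3),o["eef_pos"].round(4),o["joint_positions"].round(1))
p=eyes.capture("wrist"); cv2.imwrite("pics/w7.png",p["color"]); s=eyes.capture("scene"); cv2.imwrite("pics/s7.png",cv2.resize(s["color"][60:260,130:330],None,fx=3,fy=3,interpolation=cv2.INTER_CUBIC))
E
```

```text
time_s: 8.7
eef_pos: [0.4359, -0.2038, 0.3229]
tool_rot: [-180.0, 52.9, -13.6]
contact_force: [-0.0, 0.2, -6.6]
width: 0.135
[-0.    0.18 -6.64] [ 0.238  0.859 -0.018] [ 0.4359 -0.2038  0.3229] [-42.9  25.6 118.2  80.7  17.4 -14.4]
```

View pics/s7.png

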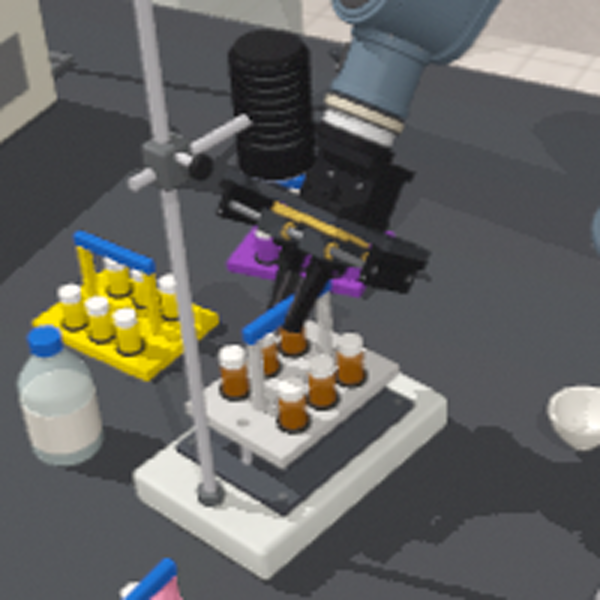

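View pics/w7.png

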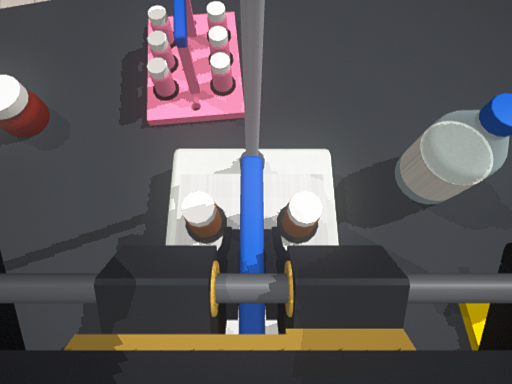

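The plate hangs level about 36 mm up, clear of both pins (visible under it near (248,450) in the crop), and the lamp isn't touched. J5 is only 17°, so before carrying the plate across I'll fit a kinematic model to see how the wrist will behave.

```bash
cat > kin.py <<'E'
from h import *
from scipy.optimize import least_squares
def fk(q,t):
    d1,a1,L2,L3,a3,e,d6=t; q=np.asarray(q,float)
    R=lambda a,v:Ro.from_euler(a,v,degrees=True).as_matrix()
    R1=R('z',q[0]); f=q[1]+q[2]
    s=lambda x:np.sin(np.radians(x)); c=lambda x:np.cos(np.radians(x))
    w=R1@np.array([a1+L2*s(q[1])+L3*s(f)+a3*c(f), e, d1+L2*c(q[1])+L3*c(f)-a3*s(f)])
    # forearm frame: local z along forearm
    Rf=R1@R('y',f)@R('z',q[3])@R('y',q[4])
    # tool x = Rf z
    x=Rf[:,2]
    Rw=Rf@R('z',q[5])
    return w+d6*x,Rw
E
cat > data.py <<'E'
D=[([-85.227,30.224,82.088,0,67.689,-10.227],[.162,-.604,.405]),([-46.2,20.9,122.5,77.6,19.8,-14.4],[.3961,-.1938,.3426])]
E
python3 - <<'E'
from plant import manip
from kin import *; from data import D
o=manip.get_obs(); D=D+[(o["joint_positions"],o["eef_pos"])]
f=lambda t:np.concatenate([(fk(q,t)[0]-P)*1000 for q,P in D]+[(t-np.array([.35,0.05,.45,.45,.05,.11,.12]))*2])
r=least_squares(f,[.35,0.05,.4,.4,.05,.11,.12]); print(r.x.round(4),r.fun.round(2))
for q in (D[0][0],o["joint_positions"]): print(fk(q,r.x)[1].round(3))
print(rot(o).round(3))
E
```

```text
[0.2781 0.0025 0.5838 0.3919 0.1147 0.1112 0.1226] [ 0.   -0.    0.   -0.02  0.02 -0.09  0.02 -0.02  0.08 -0.14 -0.09  0.27
 -0.12  0.13  0.    0.01]
[[-0.259  0.966 -0.   ]
 [ 0.966  0.259  0.   ]
 [ 0.     0.    -1.   ]]
[[ 0.235  0.776  0.585]
 [ 0.972 -0.188 -0.141]
 [ 0.     0.602 -0.798]]
[[ 0.585 -0.235 -0.776]
 [-0.141 -0.972  0.188]
 [-0.798 -0.    -0.602]]
```

```bash
cat >> kin.py <<'E'
TH=np.array([0.2781,0.0025,0.5838,0.3919,0.1147,0.1112,0.1226])
LO=np.array([-176.69,-43.24,12.49,-82,0,-163.58]);HI=np.array([176.69,126.21,139.97,262,151.66,163.58])
def tool(q):
    P,Rw=fk(q,TH); return P,np.c_[Rw[:,2],-Rw[:,0],-Rw[:,1]]
def ik(P,R,q0):
    def f(q):
        p,r=tool(q); return np.r_[(p-P)*1000,np.degrees(Ro.from_matrix(R@r.T).as_rotvec())*3]
    s=least_squares(f,np.clip(q0,LO+.01,HI-.01),bounds=(LO,HI)); return s.x,np.abs(s.fun).max()
E
python3 - <<'E'
from plant import manip
from kin import *
o=manip.get_obs(); q0=o["joint_positions"]; P0=o["eef_pos"]; g0=P0+.164*rot(o)[:,0]
print("check",ik(P0,rot(o),q0+[1,1,1,1,1,1]),g0.round(4))
tray=np.array([.552,.185]);
def run(wps,n=12):
    q=q0.copy();g,y=g0,-13.6
    for G,Y in wps:
        for s in np.linspace(0,1,n+1)[1:]:
            gg=g+(np.array(G)-g)*s; yy=y+(Y-y)*s; R=Rtool(yy,37)
            qn,e=ik(gg-.164*R[:,0],R,q); dq=np.abs(qn-q).max(); q=qn
            print(gg.round(3),round(yy,1),q.round(1),"e%.2f dq%.1f"%(e,dq))
        g,y=np.array(G),Y
for Y in (-2.4,4):
    print("final yaw",Y)
    run([((.56,0,.192),-13.6),((.56,.185,.192),Y),((.552,.185,.104),Y)],6)
print("seeds at final")
for Y in (-8,-2.4,4,10):
    R=Rtool(Y,37); G=np.array([.552,.185,.104])
    for s in ([10,30,110,-60,20,0],[10,30,110,0,20,0],[10,30,110,180,20,180]):
        q,e=ik(G-.164*R[:,0],R,s); print(Y,q.round(1),round(e,2))
E
```

```text
check (array([-42.88835075,  25.59991974, 118.2052061 ,  80.82833341,
        17.38165987, -14.51940019]), np.float64(1.1102230246251565e-13)) [ 0.5319 -0.2269  0.1918]
final yaw -2.4
[ 0.537 -0.189  0.192] -13.6 [-38.2  25.  119.7  86.9  14.5 -16.9] e0.00 dq6.2
[ 0.541 -0.151  0.192] -13.6 [-33.1  24.7 120.8  94.3  11.6 -20.2] e0.00 dq7.4
[ 0.546 -0.113  0.192] -13.6 [-27.7  24.4 121.4 103.6   8.7 -25.1] e0.00 dq9.3
[ 0.551 -0.076  0.192] -13.6 [-22.   24.4 121.5 117.5   5.7 -34.4] e0.00 dq13.9
[ 0.555 -0.038  0.192] -13.6 [-16.3  24.5 121.1 148.6   3.1 -60.8] e0.00 dq31.1
[0.56  0.    0.192] -13.6 [ -10.5   24.9  120.2  223.2    2.7 -130.7] e0.00 dq74.6
[0.56  0.031 0.192] -11.7 [  -6.7   25.   119.9  240.     3.5 -145.9] e0.00 dq16.8
[0.56  0.062 0.192] -9.9 [  -3.    25.2  119.3  252.7    4.4 -157.1] e0.00 dq12.7
[0.56  0.092 0.192] -8.0 [   0.8   25.5  118.6  260.6    5.3 -163.6] e0.35 dq7.9
[0.56  0.123 0.192] -6.1 [   4.4   25.9  117.8  262.     6.3 -163.6] e1.79 dq3.6
[0.56  0.154 0.192] -4.3 [   7.9   26.4  116.9  262.     7.2 -162.3] e3.68 dq3.5
[0.56  0.185 0.192] -2.4 [  
[... 1865 characters left out ...]
0 [  9.   35.8 119.5 194.   12.6 -99.6] e0.00 dq3.4
[0.552 0.185 0.104] 4.0 [  9.   37.8 120.  191.7  15.  -97.3] e0.00 dq2.5
seeds at final
-8 [ 10.2  36.  115.8  40.    0.   65.4] 26.8
-8 [ 10.2  36.  115.8  63.2   0.   42.2] 26.8
-8 [  6.4  35.4 116.6 262.    0.  163.6] 104.77
-2.4 [  9.3  35.8 116.2  39.2   0.   60.7] 27.84
-2.4 [  9.3  35.8 116.2  90.8   0.    9.2] 27.84
-2.4 [  6.   35.4 116.9 262.    0.  163.6] 86.97
4 [  8.3  35.6 116.6  51.4   0.   42.2] 27.94
4 [  9.   37.8 120.  191.7  15.  -97.3] 0.0
4 [  5.5  35.3 117.2 262.    0.  163.6] 66.59
10 [  6.4  37.8 120.7 172.   15.6 -85.1] 0.0
10 [  6.4  37.8 120.7 172.   15.6 -85.1] 0.0
10 [  5.1  35.4 117.3 262.    0.  163.6] 47.47
```

```bash
python3 - <<'E'
from kin import *
for z in (.192,.16):
  for x in (.40,.44,.48,.52):
    for y,Y in ((-.2,-13.6),(-.12,-11),(-.05,-8),(.02,-4),(.1,0),(.185,2)):
        R=Rtool(Y,37); best=None
        for s in ([-30,10,135,130,15,-60],[0,10,135,180,20,-90],[5,20,130,210,15,-110]):
            q,e=ik(np.array([x,y,z])-.164*R[:,0],R,s)
            if best is None or e<best[1]: best=(q,e)
        print(z,x,y,Y,best[0].round(1),round(best[1],2))
E
```

```text
0.192 0.4 -0.2 -13.6 [-57.7  20.3 135.8  99.7  25.1 -48.4] 0.0
0.192 0.4 -0.12 -11 [-46.9  18.8 140.  113.4  22.3 -55.4] 3.12
0.192 0.4 -0.05 -8 [-33.2  16.8 140.  120.1  15.9 -52.5] 10.84
0.192 0.4 0.02 -4 [-18.8  16.8 140.  142.   12.5 -65. ] 11.03
0.192 0.4 0.1 0 [ -2.4  19.  140.  175.4  15.4 -87.5] 2.17
0.192 0.4 0.185 2 [  15.6   20.5  134.7  215.7   14.  -114. ] 0.0
0.192 0.44 -0.2 -13.6 [-51.   21.5 131.   98.6  21.7 -40.6] 0.0
0.192 0.44 -0.12 -11 [-40.9  20.4 135.4 116.4  19.5 -52.4] 0.0
0.192 0.44 -0.05 -8 [-29.8  20.  137.4 133.1  17.8 -62.2] 0.0
0.192 0.44 0.02 -4 [-17.5  20.  137.5 149.1  15.9 -70.9] 0.0
0.192 0.44 0.1 0 [ -2.4  20.4 135.3 173.4  12.7 -85.5] 0.0
0.192 0.44 0.185 2 [  13.6   21.7  130.1  220.2   10.8 -120.4] 0.0
0.192 0.48 -0.2 -13.6 [-45.5  22.9 126.2  94.9  18.6 -31.6] 0.0
0.192 0.48 -0.12 -11 [-35.8  21.7 130.  112.3  15.8 -43.3] 0.0
0.192 0.48 -0.05 -8 [-25.8  21.3 131.8 128.9  13.7 -54.1] 0.0
0.192 0.48 0.02 -4 [-15.1  21.2 131.9 144.9  11.6 -64.4] 0.0
0.192 0.48 0.1 0 [ -2.1  21.8 129.9 171.7   8.8 -83.5] 0.0
0.192 0.48 0.185 2 [  12.    23.1  125.
[... 1185 characters left out ...]
 113.6  20.3 -51.5] 0.0
0.16 0.48 -0.12 -11 [-35.8  27.5 131.9 132.2  19.9 -64.2] 0.0
0.16 0.48 -0.05 -8 [-25.8  27.3 133.7 146.8  19.7 -72.8] 0.0
0.16 0.48 0.02 -4 [-15.1  27.3 133.8 158.8  18.7 -78.8] 0.0
0.16 0.48 0.1 0 [ -2.1  27.5 131.7 175.5  16.3 -87.3] 0.0
0.16 0.48 0.185 2 [  12.    28.2  127.1  207.1   13.2 -108.5] 0.0
0.16 0.52 -0.2 -13.6 [-41.1  29.1 122.7 108.5  17.  -41.8] 0.0
0.16 0.52 -0.12 -11 [-31.9  28.3 126.3 127.6  15.7 -55.6] 0.0
0.16 0.52 -0.05 -8 [-22.8  28.  127.9 143.2  14.8 -66. ] 0.0
0.16 0.52 0.02 -4 [-13.3  28.  128.  155.9  13.8 -74. ] 0.0
0.16 0.52 0.1 0 [ -1.9  28.3 126.3 174.4  11.6 -86. ] 0.0
0.16 0.52 0.185 2 [  10.7   29.2  122.1  213.4    9.5 -116.1] 0.0
```

```bash
python3 - <<'E'
from plant import manip
from kin import *
o=manip.get_obs(); q=o["joint_positions"]; g=o["eef_pos"]+.164*rot(o)[:,0]; y=-13.6; base=o["eef_pos"]
W=[((.46,-.13,.192),-13.6,8),((.46,-.04,.186),-9,7),((.48,.06,.17),-5,7),((.552,.185,.160),-2.4,9),((.552,.185,.107),-2.4,10)]
for G,Y,n in W:
    m5=99;md=0
    for s in np.linspace(0,1,n+1)[1:]:
        gg=g+(np.array(G)-g)*s; yy=y+(Y-y)*s; R=Rtool(yy,37); P=gg-.164*R[:,0]
        qn,e=ik(P,R,q); md=max(md,np.abs(qn-q).max()); m5=min(m5,qn[4]); q=qn
        print(((P-base)*100).round(2),round(yy+13.6,2),end=' ')
    print("\n",G,q.round(1),"e%.2f minj5 %.1f maxdq/row %.1f"%(e,m5,md)); g,y=np.array(G),Y
E
```

```text
[-0.89  1.21  0.01] 0.0 [-1.79  2.43  0.01] 0.0 [-2.69  3.64  0.01] 0.0 [-3.58  4.85  0.02] 0.0 [-4.48  6.06  0.02] 0.0 [-5.38  7.27  0.02] 0.0 [-6.28  8.48  0.02] 0.0 [-7.18  9.69  0.03] 0.0 
 (0.46, -0.13, 0.192) [-38.3  21.1 132.4 117.8  16.5 -49. ] e0.00 minj5 16.2 maxdq/row 5.0
[-7.2  10.87 -0.06] 0.66 [-7.23 12.05 -0.15] 1.31 [-7.25 13.22 -0.23] 1.97 [-7.27 14.39 -0.32] 2.63 [-7.3  15.57 -0.4 ] 3.29 [-7.32 16.74 -0.49] 3.94 [-7.33 17.92 -0.57] 4.6 
 (0.46, -0.04, 0.186) [-25.1  21.8 135.1 142.4  15.9 -66.5] e0.00 minj5 15.9 maxdq/row 3.6
[-7.06 19.25 -0.8 ] 5.17 [-6.79 20.58 -1.03] 5.74 [-6.52 21.91 -1.26] 6.31 [-6.24 23.24 -1.49] 6.89 [-5.97 24.57 -1.72] 7.46 [-5.69 25.9  -1.95] 8.03 [-5.42 27.23 -2.17] 8.6 
 (0.48, 0.06, 0.17) [ -6.8  25.5 132.1 175.6  14.7 -87.2] e0.00 minj5 14.7 maxdq/row 5.0
[-4.62 28.57 -2.29] 8.89 [-3.83 29.91 -2.4 ] 9.18 [-3.03 31.25 -2.51] 9.47 [-2.23 32.59 -2.62] 9.76 [-1.44 33.93 -2.73] 10.04 [-0.64 35.27 -2.84] 10.33 [ 0.16 36.61 -2.95] 10.62 [ 0.96 37.95 -3.06] 10.91 [ 1.75 39.29 -3.17] 11.2 
 (0.552, 0.185, 0.16) [  11.7   30.4  117.3  245.6    9.3 -144. ] e0.00 minj5 9.2 maxdq/row 9.3
[ 1.75 39.29 -3.7 ] 11.2 [ 1.75 39.29 -4.23] 11.2 [ 1.75 39.29 -4.76] 11.2 [ 1.75 39.29 -5.29] 11.2 [ 1.75 39.29 -5.82] 11.2 [ 1.75 39.29 -6.35] 11.2 [ 1.75 39.29 -6.88] 11.2 [ 1.75 39.29 -7.41] 11.2 [ 1.75 39.29 -7.94] 11.2 [ 1.75 39.29 -8.47] 11.2 
 (0.552, 0.185, 0.107) [  11.7   37.6  118.8  214.5   15.  -112.2] e0.00 minj5 9.7 maxdq/row 4.8
```

The model shows a route that stays clear of the wrist singularity: pull back and left, then across, with J4 going from 81° to about 214°. First leg, out from under the lamp:

```bash
python3 -m creep '[{"x":-0.3,"y":0.4,"z":0,"ax":0,"ay":0,"az":0,"jaw":1},{"x":-0.9,"y":1.2,"z":0,"ax":0,"ay":0,"az":0,"jaw":1},{"x":-1.8,"y":2.4,"z":0,"ax":0,"ay":0,"az":0,"jaw":1},{"x":-2.7,"y":3.6,"z":0,"ax":0,"ay":0,"az":0,"jaw":1},{"x":-3.6,"y":4.9,"z":0,"ax":0,"ay":0,"az":0,"jaw":1},{"x":-4.5,"y":6.1,"z":0,"ax":0,"ay":0,"az":0,"jaw":1},{"x":-5.4,"y":7.3,"z":0,"ax":0,"ay":0,"az":0,"jaw":1},{"x":-6.3,"y":8.5,"z":0,"ax":0,"ay":0,"az":0,"jaw":1},{"x":-6.9,"y":9.4,"z":0,"ax":0,"ay":0,"az":0,"jaw":1},{"x":-7.2,"y":10.1,"z":0,"ax":0,"ay":0,"az":0,"jaw":1},{"x":-7.2,"y":10.9,"z":0,"ax":0,"ay":0,"az":0.6,"jaw":1},{"x":-7.2,"y":12,"z":0,"ax":0,"ay":0,"az":1.3,"jaw":1},{"x":-7.2,"y":13.2,"z":0,"ax":0,"ay":0,"az":2,"jaw":1},{"x":-7.3,"y":14.4,"z":-0.1,"ax":0,"ay":0,"az":2.6,"jaw":1},{"x":-7.3,"y":15.6,"z":-0.2,"ax":0,"ay":0,"az":3.3,"jaw":1},{"x":-7.3,"y":16.7,"z":-0.3,"ax":0,"ay":0,"az":3.9,"jaw":1},{"x":-7.3,"y":17.6,"z":-0.5,"ax":0,"ay":0,"az":4.4,"jaw":1},{"x":-7.3,"y":17.9,"z":-0.6,"ax":0,"ay":0,"az":4.6,"jaw":1},{"x":-7.3,"y":17.9,"z":-0.6,"ax":0,"ay":0,"az":4.6,"jaw":1}]' 35; python3 - <<'E'
from plant import manip,eyes
from fit import *
o=manip.get_obs(); print(o["contact_force"].round(2),o["moment"].round(3),o["eef_pos"].round(4),o["joint_positions"].round(1))
s=eyes.capture("scene"); cv2.imwrite("pics/s8.png",cv2.resize(s["color"][40:300,130:430],None,fx=2.3,fy=2.3,interpolation=cv2.INTER_CUBIC))
E
```

```text
time_s: 10.38
eef_pos: [0.3624, -0.0241, 0.3166]
tool_rot: [-180.0, 53.1, -8.9]
contact_force: [-0.2, -0.0, -6.0]
width: 0.136
[-0.23 -0.04 -5.98] [ 0.016  0.992 -0.03 ] [ 0.3624 -0.0241  0.3166] [-25.   21.8 135.1 142.5  15.9 -66.5]
```

View pics/s8.png

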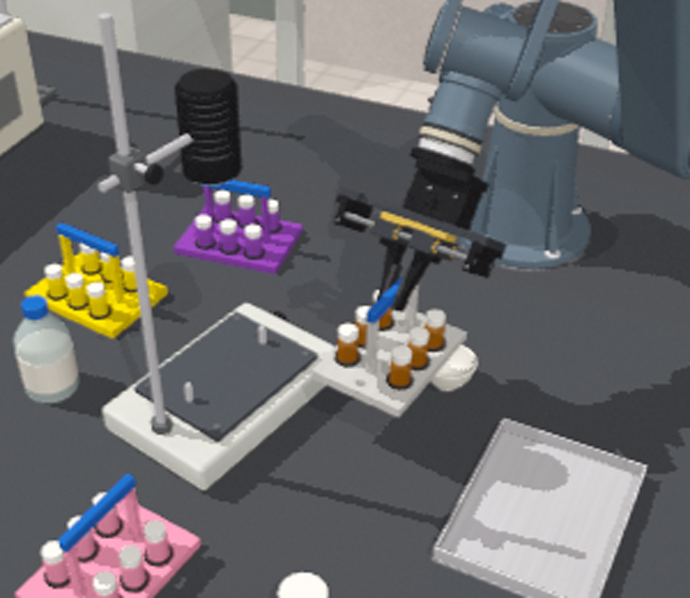

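The plate is out, level, over open bench beside the dish at (455,365) in the crop. The lamp and rod haven't moved. Next it goes over the tray.

```bash
python3 -m creep '[{"x":0.1,"y":0.5,"z":0,"ax":0,"ay":0,"az":0.2,"jaw":1},{"x":0.3,"y":1.5,"z":-0.1,"ax":0,"ay":0,"az":0.6,"jaw":1},{"x":0.5,"y":2.8,"z":-0.3,"ax":0,"ay":0,"az":1.2,"jaw":1},{"x":0.8,"y":4.1,"z":-0.5,"ax":0,"ay":0,"az":1.8,"jaw":1},{"x":1.1,"y":5.4,"z":-0.8,"ax":0,"ay":0,"az":2.4,"jaw":1},{"x":1.4,"y":6.7,"z":-1.1,"ax":0,"ay":0,"az":3,"jaw":1},{"x":1.7,"y":8,"z":-1.4,"ax":0,"ay":0,"az":3.5,"jaw":1},{"x":2.1,"y":9.3,"z":-1.7,"ax":0,"ay":0,"az":4,"jaw":1},{"x":2.8,"y":10.6,"z":-2,"ax":0,"ay":0,"az":4.3,"jaw":1},{"x":3.5,"y":11.9,"z":-2.3,"ax":0,"ay":0,"az":4.6,"jaw":1},{"x":4.3,"y":13.2,"z":-2.6,"ax":0,"ay":0,"az":4.9,"jaw":1},{"x":5,"y":14.5,"z":-2.9,"ax":0,"ay":0,"az":5.2,"jaw":1},{"x":5.8,"y":15.8,"z":-3.2,"ax":0,"ay":0,"az":5.5,"jaw":1},{"x":6.6,"y":17.1,"z":-3.5,"ax":0,"ay":0,"az":5.8,"jaw":1},{"x":7.4,"y":18.4,"z":-3.8,"ax":0,"ay":0,"az":6.1,"jaw":1},{"x":8.1,"y":19.7,"z":-4,"ax":0,"ay":0,"az":6.4,"jaw":1},{"x":8.7,"y":20.8,"z":-4.1,"ax":0,"ay":0,"az":6.6,"jaw":1},{"x":9,"y":21.4,"z":-4.1,"ax":0,"ay":0,"az":6.6,"jaw":1},{"x":9,"y":21.4,"z":-4.1,"ax":0,"ay":0,"az":6.6,"jaw":1},{"x":9,"y":21.4,"z":-4.1,"ax":0,"ay":0,"az":6.6,"jaw":1}]' 35; python3 - <<'E'
from plant import manip,eyes,finder
from fit import *
o=manip.get_obs(); print(o["contact_force"].round(2),o["moment"].round(3),o["eef_pos"].round(4),o["joint_positions"].round(1)); print("grasp",(o["eef_pos"]+.164*rot(o)[:,0]).round(4))
s=eyes.capture("scene"); cv2.imwrite("pics/s9.png",cv2.resize(s["color"][120:340,230:450],None,fx=2.7,fy=2.7,interpolation=cv2.INTER_CUBIC))
for n,p in(("s",s),("t",eyes.capture("top"))):
    if n=="t": cv2.imwrite("pics/t9.png",p["color"])
    for t in("tray","vial_plate"): print(n,t,[(d["conf"],d["centre"]) for d in finder.mark_of(t,p)])
    for d in finder.silhouettes("tray",p)[:1]: print(rectfit(p,d["pixels"],.022))
E
```

```text
time_s: 12.1
eef_pos: [0.4532, 0.1889, 0.2756]
tool_rot: [-179.9, 53.0, -2.4]
contact_force: [0.0, -0.2, -5.7]
width: 0.136
[ 0.04 -0.23 -5.74] [ 0.067  1.042 -0.051] [0.4532 0.1889 0.2756] [  11.7   32.4  117.9  232.8   10.6 -130.9]
grasp [0.5519 0.1848 0.1447]
s tray [(0.84, [0.5504, 0.1849, -0.0055])]
s vial_plate [(0.95, [0.2095, -0.3846, 0.0023]), (0.71, [0.8224, -0.2168, 0.0012]), (0.7, [0.5554, 0.1832, 0.0405]), (0.68, [0.4208, -0.5085, -0.005])]
(array([562.3, 185.2]), array([241.4, 176.7], dtype=float32), -2.22)
t tray []
t vial_plate [(0.96, [0.5546, 0.1844, 0.0419]), (0.87, [0.2114, -0.382, 0.0007]), (0.77, [0.4222, -0.5125, -0.0024]), (0.6, [0.7943, 0.0002, 0.0241]), (0.38, [0.3851, 0.0168, 0.0148])]
(array([546.9, 182.4]), array([228.8, 183.3], dtype=float32), -1.93)
```

View pics/s9.png

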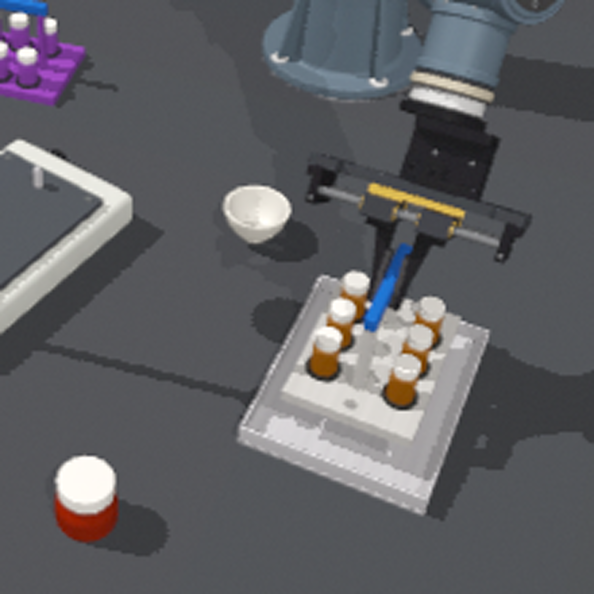

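View pics/t9.png

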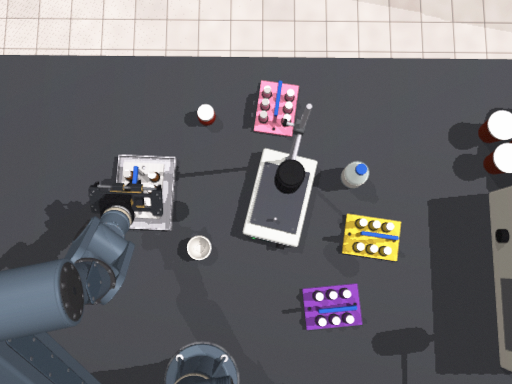

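The plate hangs over the tray with roughly even margins, and the dish and jar are untouched. Lowering it now, slowing down at the end.

```bash
python3 -m creep '[{"x":0,"y":0,"z":-0.2,"ax":0,"ay":0,"az":0,"jaw":1},{"x":0,"y":0,"z":-0.5,"ax":0,"ay":0,"az":0,"jaw":1},{"x":0,"y":0,"z":-0.8,"ax":0,"ay":0,"az":0,"jaw":1},{"x":0,"y":0,"z":-1.1,"ax":0,"ay":0,"az":0,"jaw":1},{"x":0,"y":0,"z":-1.4,"ax":0,"ay":0,"az":0,"jaw":1},{"x":0,"y":0,"z":-1.7,"ax":0,"ay":0,"az":0,"jaw":1},{"x":0,"y":0,"z":-2,"ax":0,"ay":0,"az":0,"jaw":1},{"x":0,"y":0,"z":-2.3,"ax":0,"ay":0,"az":0,"jaw":1},{"x":0,"y":0,"z":-2.6,"ax":0,"ay":0,"az":0,"jaw":1},{"x":0,"y":0,"z":-2.9,"ax":0,"ay":0,"az":0,"jaw":1},{"x":0,"y":0,"z":-3.2,"ax":0,"ay":0,"az":0,"jaw":1},{"x":0,"y":0,"z":-3.4,"ax":0,"ay":0,"az":0,"jaw":1},{"x":0,"y":0,"z":-3.6,"ax":0,"ay":0,"az":0,"jaw":1},{"x":0,"y":0,"z":-3.7,"ax":0,"ay":0,"az":0,"jaw":1},{"x":0,"y":0,"z":-3.8,"ax":0,"ay":0,"az":0,"jaw":1},{"x":0,"y":0,"z":-3.8,"ax":0,"ay":0,"az":0,"jaw":1},{"x":0,"y":0,"z":-3.8,"ax":0,"ay":0,"az":0,"jaw":1}]' 35; python3 - <<'E'
from plant import manip,eyes
from fit import *
o=manip.get_obs(); print(o["contact_force"].round(2),o["moment"].round(3),(o["eef_pos"]+.164*rot(o)[:,0]).round(4))
s=eyes.capture("scene"); cv2.imwrite("pics/s10.png",cv2.resize(s["color"][200:320,300:420],None,fx=5,fy=5,interpolation=cv2.INTER_CUBIC))
E
```

```text
time_s: 13.92
eef_pos: [0.4529, 0.1892, 0.2378]
tool_rot: [-180.0, 53.0, -2.4]
contact_force: [-0.2, -0.4, -5.0]
width: 0.131
[-0.23 -0.37 -5.04] [0.103 0.954 0.012] [0.5516 0.1851 0.1069]
```

View pics/s10.png

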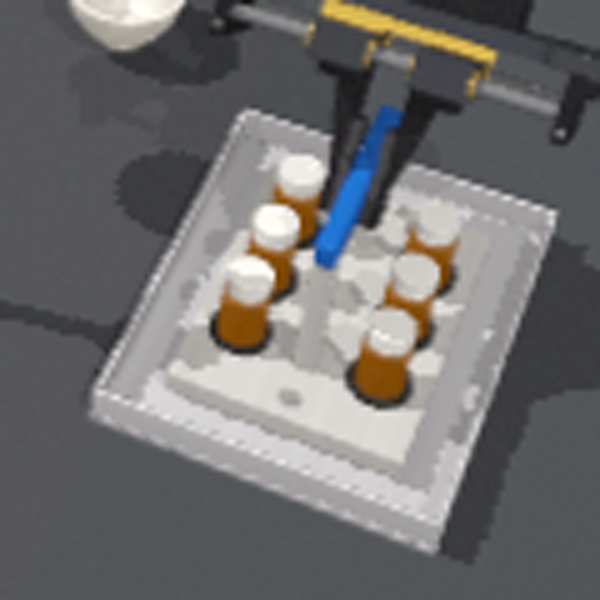

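The plate is inside the walls on all sides and still hanging, about 3.5 mm above the floor. I'll go down the last part slowly.

```bash
python3 -m creep '[{"x":0,"y":0,"z":-0.05,"ax":0,"ay":0,"az":0,"jaw":1},{"x":0,"y":0,"z":-0.1,"ax":0,"ay":0,"az":0,"jaw":1},{"x":0,"y":0,"z":-0.15,"ax":0,"ay":0,"az":0,"jaw":1},{"x":0,"y":0,"z":-0.2,"ax":0,"ay":0,"az":0,"jaw":1},{"x":0,"y":0,"z":-0.25,"ax":0,"ay":0,"az":0,"jaw":1},{"x":0,"y":0,"z":-0.3,"ax":0,"ay":0,"az":0,"jaw":1},{"x":0,"y":0,"z":-0.3,"ax":0,"ay":0,"az":0,"jaw":1},{"x":0,"y":0,"z":-0.3,"ax":0,"ay":0,"az":0,"jaw":1}]' 35; python3 - <<'E'
from plant import manip
from h import *
o=manip.get_obs(); print(o["contact_force"].round(2),o["moment"].round(3),(o["eef_pos"]+.164*rot(o)[:,0]).round(4))
E
```

```text
time_s: 14.63
eef_pos: [0.4529, 0.1892, 0.2347]
tool_rot: [-180.0, 53.0, -2.4]
contact_force: [0.4, -0.2, -6.1]
width: 0.133
[ 0.41 -0.23 -6.1 ] [ 0.04   0.933 -0.011] [0.5516 0.1851 0.1038]
```

```bash
python3 -m creep '[{"x":0,"y":0,"z":-0.03,"ax":0,"ay":0,"az":0,"jaw":1},{"x":0,"y":0,"z":-0.06,"ax":0,"ay":0,"az":0,"jaw":1},{"x":0,"y":0,"z":-0.08,"ax":0,"ay":0,"az":0,"jaw":1},{"x":0,"y":0,"z":-0.08,"ax":0,"ay":0,"az":0,"jaw":1}]' 35; python3 - <<'E'
from plant import manip
from h import *
o=manip.get_obs(); print(o["contact_force"].round(2),o["moment"].round(3),(o["eef_pos"]+.164*rot(o)[:,0]).round(4))
E
```

```text
time_s: 14.97
eef_pos: [0.4529, 0.1892, 0.2339]
tool_rot: [-180.0, 53.0, -2.4]
contact_force: [0.4, 0.2, -5.8]
width: 0.132
[ 0.45  0.23 -5.84] [ 0.049  0.948 -0.013] [0.5516 0.1851 0.103 ]
```

```bash
python3 -m creep '[{"x":0,"y":0,"z":-0.03,"ax":0,"ay":0,"az":0,"jaw":1},{"x":0,"y":0,"z":-0.06,"ax":0,"ay":0,"az":0,"jaw":1},{"x":0,"y":0,"z":-0.08,"ax":0,"ay":0,"az":0,"jaw":1},{"x":0,"y":0,"z":-0.08,"ax":0,"ay":0,"az":0,"jaw":1}]' 35; python3 - <<'E'
from plant import manip
from h import *
o=manip.get_obs(); print(o["contact_force"].round(2),o["moment"].round(3),(o["eef_pos"]+.164*rot(o)[:,0]).round(4))
E
```

```text
time_s: 15.3
eef_pos: [0.4527, 0.1892, 0.2336]
tool_rot: [-180.0, 52.9, -2.4]
contact_force: [-3.2, 1.1, 0.6]
width: 0.138
[-3.21  1.08  0.6 ] [ 0.043  0.67  -0.055] [0.5516 0.1851 0.1028]
```

It has touched down (Fz went from -5.8 to +0.6 N). Now I'll release.

```bash
python3 -m creep '[{"x":0,"y":0,"z":-0.02,"ax":0,"ay":0,"az":0,"jaw":1},{"x":0,"y":0,"z":-0.02,"ax":0,"ay":0,"az":0,"jaw":1},{"x":0,"y":0,"z":-0.02,"ax":0,"ay":0,"az":0,"jaw":1}]' 5; python3 -m creep '[{"x":0,"y":0,"z":0,"ax":0,"ay":0,"az":0,"jaw":0.8},{"x":0,"y":0,"z":0,"ax":0,"ay":0,"az":0,"jaw":0.7},{"x":0,"y":0,"z":0,"ax":0,"ay":0,"az":0,"jaw":0.6},{"x":0,"y":0,"z":0,"ax":0,"ay":0,"az":0,"jaw":0.5},{"x":0,"y":0,"z":0,"ax":0,"ay":0,"az":0,"jaw":0.4},{"x":0,"y":0,"z":0,"ax":0,"ay":0,"az":0,"jaw":0.4},{"x":0,"y":0,"z":0,"ax":0,"ay":0,"az":0,"jaw":0.4},{"x":0,"y":0,"z":0,"ax":0,"ay":0,"az":0,"jaw":0.4},{"x":0,"y":0,"z":0,"ax":0,"ay":0,"az":0,"jaw":0.4},{"x":0,"y":0,"z":0,"ax":0,"ay":0,"az":0,"jaw":0.4}]' 5; python3 - <<'E'
from plant import manip,eyes
from fit import *
o=manip.get_obs(); print(o["contact_force"].round(2),(o["eef_pos"]+.164*rot(o)[:,0]).round(4))
p=eyes.capture("wrist"); cv2.imwrite("pics/w11.png",p["color"]); p=eyes.capture("scene"); cv2.imwrite("pics/s11.png",cv2.resize(p["color"][120:340,230:450],None,fx=2.7,fy=2.7,interpolation=cv2.INTER_CUBIC))
E
```

```text
time_s: 15.55
eef_pos: [0.4527, 0.1893, 0.2336]
tool_rot: [-180.0, 52.9, -2.4]
contact_force: [-4.7, -0.7, 5.3]
width: 0.137
time_s: 16.38
eef_pos: [0.4529, 0.1892, 0.2329]
tool_rot: [-180.0, 53.0, -2.4]
contact_force: [-0.6, 0.1, -0.9]
width: 0.593
[-0.64  0.11 -0.91] [0.5516 0.1851 0.102 ]
```

View pics/w11.png

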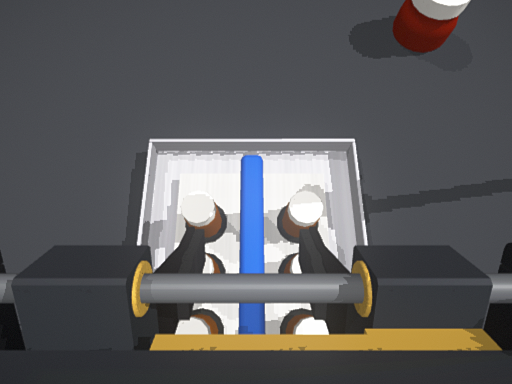

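View pics/s11.png

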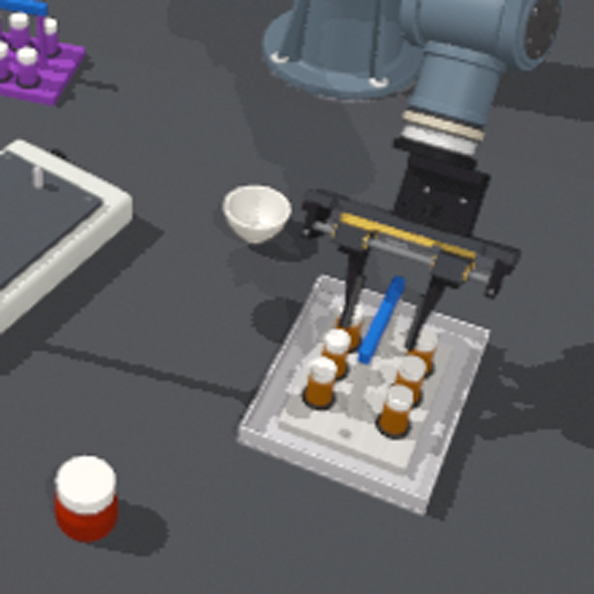

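The jaws are open and the plate lies flat in the tray with clearance all round. Retreating along the tool axis.

```bash
python3 -m creep '[{"x":-0.3,"y":0,"z":0.4,"ax":0,"ay":0,"az":0,"jaw":0.4},{"x":-0.7,"y":0,"z":1,"ax":0,"ay":0,"az":0,"jaw":0.4},{"x":-1.3,"y":0,"z":1.8,"ax":0,"ay":0,"az":0,"jaw":0.4},{"x":-2,"y":0.1,"z":2.7,"ax":0,"ay":0,"az":0,"jaw":0.4},{"x":-2.7,"y":0.1,"z":3.6,"ax":0,"ay":0,"az":0,"jaw":0.4},{"x":-3.4,"y":0.1,"z":4.5,"ax":0,"ay":0,"az":0,"jaw":0.4},{"x":-4.1,"y":0.1,"z":5.4,"ax":0,"ay":0,"az":0,"jaw":0.4},{"x":-4.8,"y":0.2,"z":6.3,"ax":0,"ay":0,"az":0,"jaw":0.4},{"x":-5.4,"y":0.2,"z":7.1,"ax":0,"ay":0,"az":0,"jaw":0.4},{"x":-6,"y":0.2,"z":7.9,"ax":0,"ay":0,"az":0,"jaw":0.4},{"x":-6,"y":0.2,"z":7.9,"ax":0,"ay":0,"az":0,"jaw":0.4},{"x":-6,"y":0.2,"z":7.9,"ax":0,"ay":0,"az":0,"jaw":0.4}]' 5; python3 - <<'E'
from plant import manip,eyes,finder
from fit import *
o=manip.get_obs(); print(o["contact_force"].round(2),(o["eef_pos"]+.164*rot(o)[:,0]).round(4),o["joint_positions"].round(1))
for n in("scene","top","wrist"):
    p=eyes.capture(n); cv2.imwrite(f"pics/f_{n}.png",p["color"])
    for t in("vial_plate","handle","tray","bottle_mid","jar_mid","dish_mid"): print(n,t,[(d["conf"],d["centre"]) for d in finder.mark_of(t,p) if d["conf"]>.4])
E
```

```text
time_s: 17.48
eef_pos: [0.3924, 0.1913, 0.3127]
tool_rot: [-179.9, 52.9, -2.3]
contact_force: [-0.2, -0.1, -0.8]
width: 0.6
[-0.17 -0.13 -0.8 ] [0.4913 0.1873 0.1819] [  14.1   25.4  123.6  243.3   11.  -139.6]
scene vial_plate [(0.9, [0.4239, -0.512, -0.0039]), (0.83, [0.552, 0.1841, 0.0016]), (0.78, [0.8217, -0.2164, -0.0006]), (0.68, [0.209, -0.3847, -0.0002])]
scene handle [(0.94, [0.5498, 0.1915, 0.1027]), (0.75, [0.421, -0.5057, 0.0991]), (0.67, [0.8258, -0.2205, 0.1025]), (0.66, [0.2133, -0.3816, 0.0984])]
scene tray [(0.68, [0.6035, -0.455, 0.0699])]
scene bottle_mid [(0.58, [0.6064, -0.4551, 0.0716])]
scene jar_mid [(0.59, [0.7976, -0.0033, 0.0264])]
scene dish_mid [(0.65, [0.3851, 0.0083, 0.0189])]
top vial_plate [(0.9, [0.2097, -0.3824, 0.0048]), (0.85, [0.8254, -0.2184, -0.0]), (0.69, [0.5556, 0.1846, 0.0002]), (0.61, [0.4221, -0.512, -0.004])]
top handle [(0.95, [0.4175, -0.5105, 0.0996]), (0.93, [0.8246, -0.2196, 0.1008]), (0.68, [0.5506, 0.1824, 0.1068]), (0.56, [0.2147, -0.386, 0.1013])]
top tray []
top bottle_mid [(0.79, [0.605, -0.4546, 0.0702])]
top jar_mid [(0.61, [0.7979, 0.0022, 0.0255])]
top dish_mid [(0.59, [0.3845, 0.0198, 0.017])]
wrist vial_plate [(0.93, [0.5564, 0.1871, 0.0059])]
wrist handle [(0.88, [0.554, 0.1882, 0.1064])]
wrist tray []
wrist bottle_mid []
wrist jar_mid [(0.96, [0.792, -0.001, 0.0226])]
wrist dish_mid [(0.71, [0.5527, 0.188, 0.0043])]
```

View pics/f_scene.png

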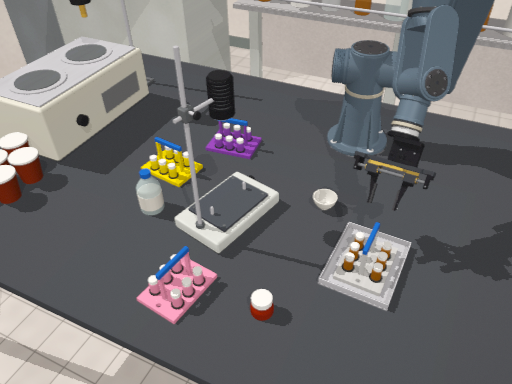

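View pics/f_wrist.png

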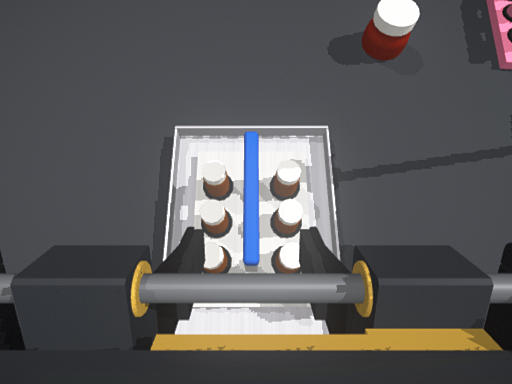

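The plate lies flat and square in the tray at (366,265) in the scene view. The bottle, jar, dish and lamp are where they started, and the gripper is clear. Handing in.

```bash
python3 -c "
from plant import manip
print(manip.hand_in())"
```

```text
the job is handed in; nothing more can be done
None
```

I moved the vial plate from the stirrer into the steel tray and handed the job in at about 17.6 s of the 48 s limit.

- **Lift:** I gripped the blue handle with the tool leaning back 37° and lifted 36 mm straight up, 11 mm above the pin tips. Closing the jaws pushed the plate sideways with about 4 N, so I shifted slightly before lifting. At the readings during the lift the sideways force was under 1 N and the load about 6 N.
- **Move and set-down:** I carried the plate out toward the panel end and left, keeping it level, and turned it 11° to line up with the tray. I lowered it in sub-millimetre steps until its weight came off. The wrist read about 7 N as I eased the grip, then I opened the jaws and backed away.

**Last checks:**
- **Plate:** The pictures show it flat inside the tray, with space on all sides. The networks put its centre within a few millimetres of the tray's: (0.552–0.556, 0.184–0.187) m, against about (0.551, 0.186) m.
- **Surroundings:** The bottle and jar are unmoved to within a few millimetres. The dish reads differ more between cameras (y = 0.008 and 0.020 m, against 0.010–0.015 m at the start), but it looks unmoved in the pictures. The lamp and its rod look untouched, and the wrist reads under 1 N.

**Checks that failed or disagreed:**
- The first move call was refused because the rows lacked "jaw".
- At the end the network no longer found the tray: its one report was really the bottle. It also reported a "dish" on the plate in the wrist picture. Both contradict the pictures, so I disregarded them.

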